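# Grade salvaged parts on the tilting bar sieve

## Task

Set the tilting sieve tray level, then clear the mixed parts off the feed plate into it with the orange scraper, not with the gripper, and stand the scraper back upright in the middle of its black mat. Lift the tray's handle until every copper slug has dropped through the bars into the white pan while the blue fuse holders stay on the tray, then push the handle down to tip the fuse holders into the red bin, set the tray level again and let go. Leave the gasket ring, the bus bars and the monitor card where they are.

Things in the scene. Friction and masses are not known exactly. Their poses are not given: they have to be found in the camera images.
- frame: fixed sieve station, at most 7 degrees of yaw. Origin on the bench under the middle of the tray's hinge; x axis points along the tray, away from the robot, y to the left, z up. 'Frame mm' below means its coordinates in mm. Hinge axis: the line x 0, z 180, along y. Green posts 24 by 10 at x 0, y +-113, 205 high
- plate_edge (a point): middle of the feed plate's open edge beside the tray, on its flat top (frame mm -96, 104, 198). The steel plate runs from here to y 364 (open outer end too), x -172 to -20 between two yellow guide walls 5 thick and 40 high
- pan_in (a point): middle of the floor of the white slug pan, on the bench under the bars: inside, frame mm x -20 to 240, y +-103; walls 45 high
- bin_rim (a point): middle of the top of the red bin's low wall under the tray (frame mm -127, 0, 40). The bin stands on the bench at the robot's end of the tray: inside, frame mm x -320 to -130, y +-120; walls 40 high by the tray, 70 at the sides, 105 at the robot's end. Above, a fixed yellow gate (x -184 to -179, y +-105, z 172 to 240) closes the near end of the level tray; tipped 0.5 rad, it empties below it
- tray (a joint): tilt of the aluminium sieve tray about the hinge, rad, -0.75 to 0.66: 0 level, positive = far (bar) end down and handle up, negative = near end and handle down. It stays where it is left (friction about 0.8 N m). Parts start to slide at a tilt of about 0.27 to 0.42 rad
- tray_floor (a point): middle of the tray's solid floor: level, frame mm x -170 to 0, y +-98, top at z 184; open near end, left lip to z 194. Beyond it, x 0 to 200, five round bars 8 thick along x, tops at z 185, 26 gaps between. Walls up to z 229 on the right, at the far end and on the left beside the bars
- tray_handle (a point): grasp point on the tray's black handle, a free-ended rod 14 mm thick that sticks out 66 mm to the right (-y) of the tray wall, parallel to the hinge; a rod can turn between the fingers. The point is 48 mm out from the wall, frame mm -90, -150, 195 with the tray level, and swings with the tray about the hinge
- scraper_grip (a point): grasp point in the wooden handle of the scraper. Its z axis points up when it stands. Orange block 100 (x) by 40 (y) by 36 mm high with a handle 70 (x) by 22 (y) by 50 mm high on top; the point is 64 mm above the block's flat underside. 0.2 to 0.33 kg; it stands by itself
- mat: fixed black rubber mat 180 by 130 by 3 mm, home of the scraper; origin at the centre of its underside
- holder1_mid (a point): centre of a blue ceramic fuse holder, block 84 (x) by 66 (y) by 40 mm (z), 0.14 to 0.24 kg; starts on the feed plate; may be absent
- holder2_mid (a point): centre of a blue ceramic fuse holder, block 84 (x) by 66 (y) by 40 mm (z), 0.14 to 0.24 kg; starts on the feed plate; may be absent
- slug1_mid (a point): centre of a copper slug, disc 20 mm diameter by 14 mm high, 30 g; starts on the feed plate; may be absent
- slug2_mid (a point): centre of a copper slug, disc 20 mm diameter by 14 mm high, 30 g; starts on the feed plate; may be absent
- slug3_mid (a point): centre of a copper slug, disc 20 mm diameter by 14 mm high, 30 g; starts on the feed plate; may be absent
- slug4_mid (a point): centre of a copper slug, disc 20 mm diameter by 14 mm high, 30 g; starts on the feed plate; may be absent
- slug5_mid (a point): centre of a copper slug, disc 20 mm diameter by 14 mm high, 30 g; starts on the feed plate; may be absent
- gasket: bystander: black rubber gasket ring 110 mm across, 12 high, loose
- busbar1: bystander: copper bus bar 150 by 25 by 6 mm, loose
- busbar2: bystander: copper bus bar 150 by 25 by 6 mm, loose
- card: bystander: olive-drab monitor card 160 by 100 mm, lying flat, loose

How it is judged:
On the way, in this order (a step that is already met when the one before it is completed fails the run):
1. with the tray level, every part is off the feed plate and in the sieve (x of holder1_mid in the frame of frame between -0.185 and 0.21 m and y of holder1_mid in the frame of frame between -0.115 and 0.088 m and z of holder1_mid in the frame of frame between 0 and 0.3 m and x of holder2_mid in the frame of frame between -0.185 and 0.21 m and y of holder2_mid in the frame of frame between -0.115 and 0.088 m and z of holder2_mid in the frame of frame between 0 and 0.3 m and x of slug1_mid in the frame of frame between -0.185 and 0.21 m and y of slug1_mid in the frame of frame between -0.115 and 0.1 m and z of slug1_mid in the frame of frame between 0 and 0.3 m and x of slug2_mid in the frame of frame between -0.185 and 0.21 m and y of slug2_mid in the frame of frame between -0.115 and 0.1 m and z of slug2_mid in the frame of frame between 0 and 0.3 m and x of slug3_mid in the frame of frame between -0.185 and 0.21 m and y of slug3_mid in the frame of frame between -0.115 and 0.1 m and z of slug3_mid in the frame of frame between 0 and 0.3 m and x of slug4_mid in the frame of frame between -0.185 and 0.21 m and y of slug4_mid in the frame of frame between -0.115 and 0.1 m and z of slug4_mid in the frame of frame between 0 and 0.3 m and x of slug5_mid in the frame of frame between -0.185 and 0.21 m and y of slug5_mid in the frame of frame between -0.115 and 0.1 m and z of slug5_mid in the frame of frame between 0 and 0.3 m and value of joint tray between -0.12 and 0.12 rad), for 0.3 s.
2. with the handle raised, every slug is in the white pan and the fuse holders are still on the tray (x of slug1_mid in the frame of frame between -0.023 and 0.243 m and y of slug1_mid in the frame of frame between -0.108 and 0.108 m and z of slug1_mid in the frame of frame between 0 and 0.045 m and x of slug2_mid in the frame of frame between -0.023 and 0.243 m and y of slug2_mid in the frame of frame between -0.108 and 0.108 m and z of slug2_mid in the frame of frame between 0 and 0.045 m and x of slug3_mid in the frame of frame between -0.023 and 0.243 m and y of slug3_mid in the frame of frame between -0.108 and 0.108 m and z of slug3_mid in the frame of frame between 0 and 0.045 m and x of slug4_mid in the frame of frame between -0.023 and 0.243 m and y of slug4_mid in the frame of frame between -0.108 and 0.108 m and z of slug4_mid in the frame of frame between 0 and 0.045 m and x of slug5_mid in the frame of frame between -0.023 and 0.243 m and y of slug5_mid in the frame of frame between -0.108 and 0.108 m and z of slug5_mid in the frame of frame between 0 and 0.045 m and x of holder1_mid in the frame of frame between -0.18 and 0.21 m and y of holder1_mid in the frame of frame between -0.11 and 0.11 m and z of holder1_mid in the frame of frame between 0.07 and 0.32 m and x of holder2_mid in the frame of frame between -0.18 and 0.21 m and y of holder2_mid in the frame of frame between -0.11 and 0.11 m and z of holder2_mid in the frame of frame between 0.07 and 0.32 m and value of joint tray above 0.2 rad), for 0.2 s.
3. with the handle pushed down, every fuse holder is in the red bin (x of holder1_mid in the frame of frame between -0.325 and -0.125 m and y of holder1_mid in the frame of frame between -0.125 and 0.125 m and z of holder1_mid in the frame of frame between 0 and 0.1 m and x of holder2_mid in the frame of frame between -0.325 and -0.125 m and y of holder2_mid in the frame of frame between -0.125 and 0.125 m and z of holder2_mid in the frame of frame between 0 and 0.1 m and value of joint tray below -0.2 rad), for 0.2 s.
At the end, for the whole second after the job is handed in: all slugs lie in the white pan, all fuse holders in the red bin, the tray is level to 0.12 rad, the scraper stands upright on its mat, its middle within 55 mm of the mat's middle, and all is at rest (x of slug1_mid in the frame of frame between -0.023 and 0.243 m and y of slug1_mid in the frame of frame between -0.108 and 0.108 m and z of slug1_mid in the frame of frame between 0 and 0.045 m and x of slug2_mid in the frame of frame between -0.023 and 0.243 m and y of slug2_mid in the frame of frame between -0.108 and 0.108 m and z of slug2_mid in the frame of frame between 0 and 0.045 m and x of slug3_mid in the frame of frame between -0.023 and 0.243 m and y of slug3_mid in the frame of frame between -0.108 and 0.108 m and z of slug3_mid in the frame of frame between 0 and 0.045 m and x of slug4_mid in the frame of frame between -0.023 and 0.243 m and y of slug4_mid in the frame of frame between -0.108 and 0.108 m and z of slug4_mid in the frame of frame between 0 and 0.045 m and x of slug5_mid in the frame of frame between -0.023 and 0.243 m and y of slug5_mid in the frame of frame between -0.108 and 0.108 m and z of slug5_mid in the frame of frame between 0 and 0.045 m and x of holder1_mid in the frame of frame between -0.325 and -0.125 m and y of holder1_mid in the frame of frame between -0.125 and 0.125 m and z of holder1_mid in the frame of frame between 0 and 0.1 m and x of holder2_mid in the frame of frame between -0.325 and -0.125 m and y of holder2_mid in the frame of frame between -0.125 and 0.125 m and z of holder2_mid in the frame of frame between 0 and 0.1 m and value of joint tray between -0.12 and 0.12 rad and horizontal distance between scraper_grip and mat below 0.055 m and angle between scraper_grip's own z axis and vertical below 0.15 rad and height (world z) of scraper_grip below 0.075 m and linear speed of each of holder1, holder2, slug1, slug2, slug3, slug4, slug5, scraper below 0.05 m/s); the robot touches nothing.
It fails at once if a fuse holder or slug on the feed plate is pushed or taken with the gripper's fingers ((contact force between holder1 and the fingers above 0.5 N and y of holder1_mid in the frame of frame between 0.11 and 0.37 m and z of holder1_mid in the frame of frame above 0.15 m) or (contact force between holder2 and the fingers above 0.5 N and y of holder2_mid in the frame of frame between 0.11 and 0.37 m and z of holder2_mid in the frame of frame above 0.15 m) or (contact force between slug1 and the fingers above 0.5 N and y of slug1_mid in the frame of frame between 0.11 and 0.37 m and z of slug1_mid in the frame of frame above 0.15 m) or (contact force between slug2 and the fingers above 0.5 N and y of slug2_mid in the frame of frame between 0.11 and 0.37 m and z of slug2_mid in the frame of frame above 0.15 m) or (contact force between slug3 and the fingers above 0.5 N and y of slug3_mid in the frame of frame between 0.11 and 0.37 m and z of slug3_mid in the frame of frame above 0.15 m) or (contact force between slug4 and the fingers above 0.5 N and y of slug4_mid in the frame of frame between 0.11 and 0.37 m and z of slug4_mid in the frame of frame above 0.15 m) or (contact force between slug5 and the fingers above 0.5 N and y of slug5_mid in the frame of frame between 0.11 and 0.37 m and z of slug5_mid in the frame of frame above 0.15 m)).
It fails at once if a bystander is displaced by more than 30 mm (distance of any of gasket, busbar1, busbar2, card from where it was at the start of the episode above 0.03 m).
Of holder1, holder2 only 1 to 2 are there at a start; the rules pass over those that are not, and their reading is None.
Of slug1, slug2, slug3, slug4, slug5 only 2 to 5 are there at a start; the rules pass over those that are not, and their reading is None.
At some moment in a run one of scraper may be knocked a few centimetres aside while the robot is not near it.
Once in a run the grip may slacken for a moment while it holds something.
It also fails if it takes over 210 s, if anything falls off the work surface, if the arm or the gripper's body presses on something with over 40 N, if the wrist force passes 120 N, or if a joint passes its speed limit or range.

## Robot

A 6-joint arm with a two-finger parallel gripper is mounted at the origin on the work surface. World frame = base frame: x ahead of the robot, y to its left, z up, the work surface at z = 0. Lengths are in m, angles in rad, forces in N, time in s.
With the tool pointing down it reaches from about 0.3 to 0.775 m from the base axis. Payload 14.6 kg.
Tool frame: the origin (TCP) lies midway between the tips of the shut fingers; the grasp point (between the pads) lies 19 mm behind it (ctrl.pinch_z is the distance from the TCP to the grasp point, in m); z points along the fingers, y is the line along which they close (so a half turn about z gives the same grasp; the last joint's range is limited). The gripper opens to 94 mm and grips with 3 to 60 N. Pads are 16 mm wide; open, the fingers measure 119 mm over their backs; the gripper's body (75 mm by 177 mm) begins 78 mm behind the grasp point.
Start: joints at [1.033, 0.3, 1.521, -0, 1.321, -0.067], TCP at [0.249, 0.49, 0.205] pointing down, gripper open.
Joint ranges: [-3.03, 3.03], [-0.79, 2.21], [0.23, 2.52], [-1.04, 4.18], [0, 3.07], [-2.55, 2.55]. Speed limits (rad/s): [2.22, 2.22, 2.57, 3.14, 3.14, 3.14].

## Interface

Orientations are given as [roll, pitch, yaw] about the fixed x, y, z axes, in that order (R = Rz(yaw) Ry(pitch) Rx(roll)).
In Python, from station import ctrl gives the robot as it stands.
- The arm moves only by the tool jog_arm, never from a script. Its argument "motion" is a list of rows, each a list of 7 numbers: the shift along the tool's x, y, z in m, then the turn, a rotation vector about the tool's x, y, z in rad, then the opening, from -1 (shut) to 1 (fully open). In form: [[tx, ty, tz, rx, ry, rz, gripper], ...]. A call has 1 to 5 rows; each row shifts and turns the commanded pose from where the row before left it, along the tool's axes as they then stand; what a row does not reach is not made up. A row lasts 1/10 s, in which the tool goes at most 50 mm and 8.59 degrees, less where a joint would pass 70% of its speed; a pose out of reach is approached as far as the arm can. A call is refused whole if a number of a shift passes 0.05 or a number of a turn 0.15, either way. A call with a gripper value outside its range is refused whole. The fingers move at their own pace and stop on an object; "squeeze" is the grip in N (left out, the last holds). Time passes only in rows, so rows that do not move let the fingers close. It gives the time, the measured TCP pose, the force, the opening and the grip force at its end, in the units of the state.
- ctrl.get_obs(): the state, without advancing time (a new reading comes with each control period).
- ctrl.camera(name): name is "scene" or "top"; returns the picture (480x640x3 uint8, red, green, blue); there is no depth.
- ctrl.camera_model(name): a dict with "intrinsics" (3x3 intrinsics, pixels), "k1" (the pictures are not rectified: a ray, as slopes to the right and down, at radius r is drawn at 1 + k1 r^2 times it, then the intrinsics apply), "rvec" (rotation vector, rad) and "tvec" (3), from world to camera coordinates, as OpenCV has them. Camera axes: x right, y down, z forward; pixel columns grow to the right and rows downward; lengths in m; the calibration is good to about 2 mm. A picture is of the moment at which its call begins. camera_model takes no time and is no camera call.
- ctrl.hand_in(): hands the job in; it is judged then, once.
The state is a dict: "time_s": time; "qpos": joint angles; "joint_vel": joint speeds; "tau": joint torques, N m; "ee_pos": TCP position; "eef_rot": TCP orientation; "force": force on the tool from outside, world axes, zero at the start; "moment": the same for the moment, N m; "grip_width": finger opening in m; "grip_force": force on a finger pad.
Only numpy, scipy, OpenCV 4.12 (cv2) and the standard library are available. Lean on these libraries where they do the work, as an engineer would, in place of code of your own. Each camera call takes 0.05 s, during which the arm holds its last target. There are 200 camera calls.

## Working session

There is one attempt and no reset: what is moved stays moved. The work goes in short steps, Python scripts to look and compute and a tool call to move; the robot and the scene stay as the last step left them, time stands still between calls to the robot, and variables do not carry over. Pictures are saved under pics/ and viewed, at most 14 in all, crops included, and the job is handed in when it is done.

Besides the shell and the picture viewer there is one more tool, called after ">>>" by a JSON object that holds its "fn" and its "kwargs". jog_arm: Moves the arm, as the interface text tells. Its arguments: {"type":"object","properties":{"motion":{"type":"array"},"squeeze":{"type":"number"}},"required":["motion"]}

```bash
mkdir -p pics; ls
python3 - <<'E'
from station import ctrl
import cv2,numpy as np
for n in("scene","top"):
    cv2.imwrite(f"pics/{n}0.png",ctrl.camera(n)[:,:,::-1]); m=ctrl.camera_model(n); print(n,m)
print(ctrl.get_obs(),ctrl.pinch_z)
E
```

```text
pics
scene {'intrinsics': array([[473.11747989,   0.        , 316.88409475],
       [  0.        , 473.11747989, 233.26232658],
       [  0.        ,   0.        ,   1.        ]]), 'k1': -0.036592666257284995, 'rvec': array([ 2.18729222,  1.4801718 , -0.4472861 ]), 'tvec': array([-0.19397038, -0.37851958,  1.35162645])}
top {'intrinsics': array([[500.51157602,   0.        , 329.28893928],
       [  0.        , 500.51157602, 237.873863  ],
       [  0.        ,   0.        ,   1.        ]]), 'k1': -0.1265689800259129, 'rvec': array([ 2.19600425, -2.17886969,  0.10189599]), 'tvec': array([-0.02998731,  0.58745904,  1.09191154])}
{'time_s': 0.1, 'qpos': array([ 1.03342788e+00,  3.00419771e-01,  1.52153287e+00,  7.29129432e-06,
        1.32073730e+00, -6.66110279e-02]), 'joint_vel': array([-1.71170511e-03,  5.25430704e-05, -3.91669742e-03,  4.72540545e-04,
       -1.06863648e-03, -6.05606516e-04]), 'tau': array([ 1.16514566e-04, -5.32643545e+01, -3.53286409e+01,  7.08823744e-02,
        2.33760016e-02, -3.38906580e-05]), 'ee_pos': array([0.24933583, 0.48995357, 0.20493489]), 'eef_rot': array([-3.14049828e+00, -8.00838682e-05,  2.67083338e+00]), 'force': array([ 0.57618926,  0.69615088, -0.69723464]), 'moment': array([0.01297539, 0.03140296, 0.00608516]), 'grip_force': 0.0, 'grip_width': 0.09354000751655238} 0.0188
```

View pics/scene0.png

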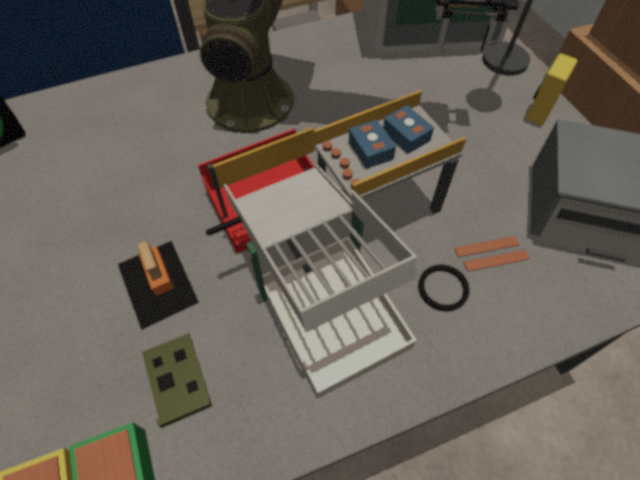

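View pics/top0.png

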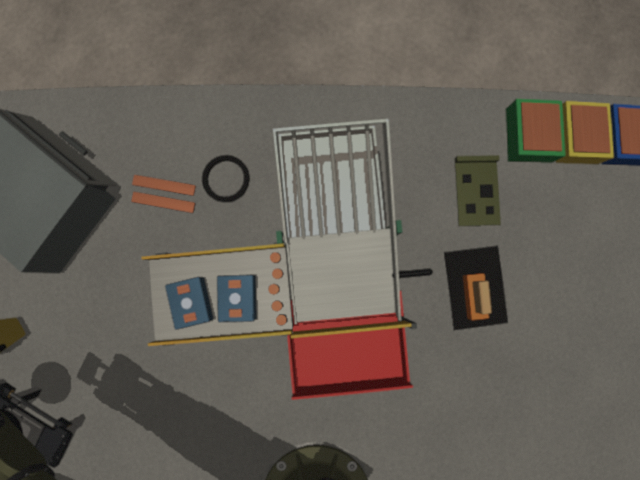

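The scene view shows the scraper on its mat at (155,270), the handle at (222,227), five slugs along the plate's inner edge and two holders at (372,142) and (408,128). The top view has the scraper at (477,297), the handle tip at (432,271), slugs at x≈277 and holders at (187,303) and (236,298). I'll enlarge both to pick the fit points.

Run:
```python
import cv2
a=cv2.imread("pics/top0.png")[110:405,135:530]; cv2.imwrite("pics/top0c.png",cv2.resize(a,None,fx=2,fy=2,interpolation=cv2.INTER_CUBIC))
a=cv2.imread("pics/scene0.png")[90:390,120:480]; cv2.imwrite("pics/scene0c.png",cv2.resize(a,None,fx=2,fy=2,interpolation=cv2.INTER_CUBIC))
```

```text
(no output)
```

View pics/top0c.png

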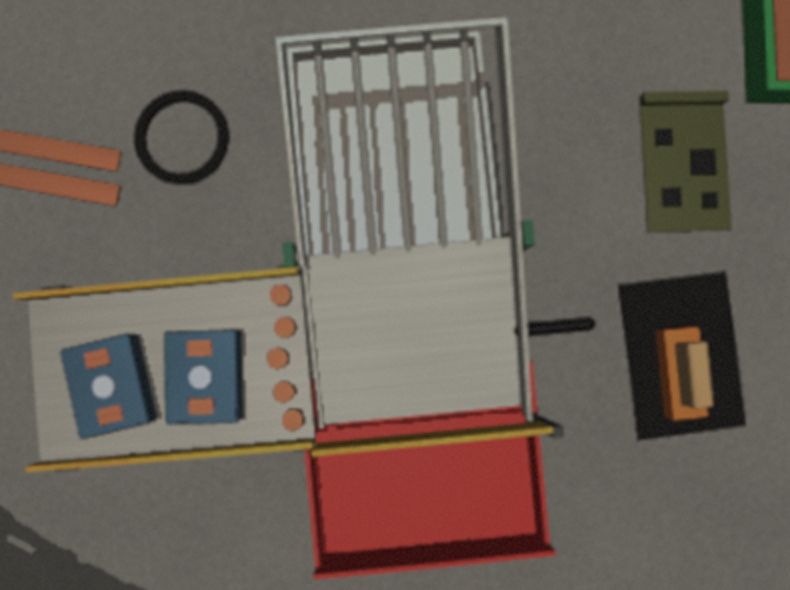

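View pics/scene0c.png

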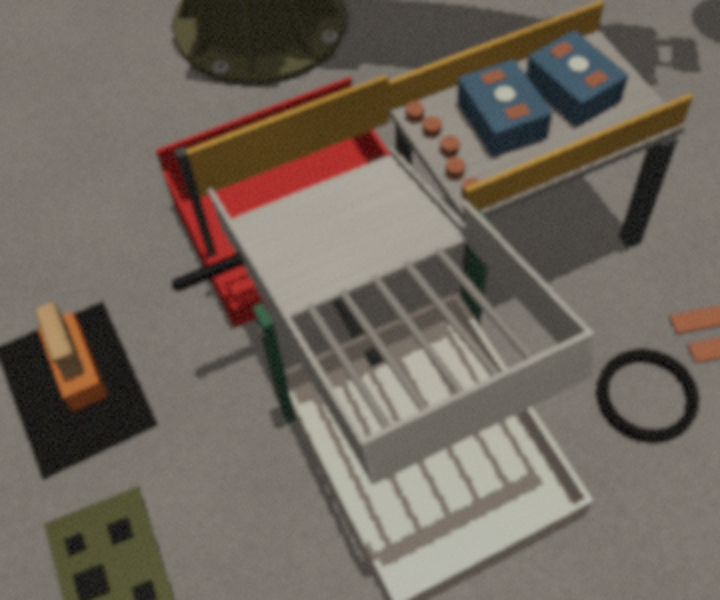

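```bash
cat > h.py <<'E'
import numpy as np,cv2
from scipy.optimize import least_squares
from station import ctrl
M={n:ctrl.camera_model(n) for n in("scene","top")}
def proj(n,P):
    m=M[n];P=np.atleast_2d(P);c=P@cv2.Rodrigues(m["rvec"])[0].T+m["tvec"]
    s=c[:,:2]/c[:,2:];s=s*(1+m["k1"]*(s**2).sum(1,keepdims=True));K=m["intrinsics"]
    return s*[K[0,0],K[1,1]]+K[:2,2]
def ray(n,uv,z):
    "pixel -> world point on height z"
    g=least_squares(lambda p:proj(n,[p[0],p[1],z])[0]-uv,[.5,0]).x
    return np.array([*g,z])
def F(f,P):
    "frame mm -> world; f=(x,y,yaw)"
    P=np.atleast_2d(P)/1000.;c,s=np.cos(f[2]),np.sin(f[2])
    return P@np.array([[c,-s,0],[s,c,0],[0,0,1]]).T+[f[0],f[1],0]
def T(a,P):
    "tray local (level frame mm) -> frame mm at tilt a (positive: far end down)"
    P=np.atleast_2d(P)-[0,0,180.];c,s=np.cos(a),np.sin(a)
    return P@np.array([[c,0,s],[0,1,0],[-s,0,c]]).T+[0,0,180]
E
python3 - <<'E'
from h import *
top=lambda a:np.array(a)/2+[135,110]
sc=lambda a:np.array(a)/2+[120,90]
fx=[("top",(-181.5,-105,240),(553,430)),("top",(-181.5,105,240),(314,450)),("top",(-325,125,105),(316,576)),("top",(-325,-125,105),(553,551)),
("top",(-17.5,364,238),(15,296)),("top",(-174.5,364,238),(28,468)),("top",(-17.5,104,238),(299,270)),("top",(-174.5,104,238),(313,446)),
("top",(0,-113,205),(528,234)),("top",(0,113,205),(290,254)),
("scene",(-181.5,-105,240),(190,157)),("scene",(-181.5,105,240),(387,80)),("scene",(-17.5,364,238),(692,97)),("scene",(-17.5,104,238),(467,190)),("scene",(-174.5,364,238),(603,3)),("scene",(0,-113,205),(263,310)),("scene",(245,108,45),(592,500))]
tr=[("scene",(202,-101,229),(367,440)),("scene",(202,101,229),(592,335)),("top",(202,-101,229),(507,20)),("top",(202,101,229),(277,38)),("top",(-90,-168,195),(592,323)),("scene",(-90,-168,195),(178,283))]
px=lambda n,p:(top if n=="top" else sc)(p)
def res(q):
    r=[proj(n,F(q[:3],P))[0]-px(n,p) for n,P,p in fx]+[proj(n,F(q[:3],T(q[3],P)))[0]-px(n,p) for n,P,p in tr]
    return np.array(r)
s=least_squares(lambda q:res(q).ravel(),[.55,0,0,0],loss="soft_l1",f_scale=2)
print(s.x);print(res(s.x).round(1).tolist())
f=s.x
np.save("f.npy",f)
print("plate_edge",F(f,(-96,104,198)),"handle",F(f,T(f[3],(-90,-150,195))),"level",F(f,(-90,-150,195)))
print("mat",[ray("top",top(p),.003) .round(3) for p in[(620,286),(725,272),(745,425),(638,439)]])
print("scr blocktop",[ray("top",top(p),.039).round(3) for p in[(659,329),(699,327),(708,418),(668,420)]])
print("scr handletop",[ray("top",top(p),.089).round(3) for p in[(689,343),(709,342),(712,405),(693,409)]])
R=np.array([[np.cos(f[2]),-np.sin(f[2])],[np.sin(f[2]),np.cos(f[2])]])
for nm,p,z in [("slug",(281,295),.212),("slug",(285,327),.212),("slug",(278,358),.212),("slug",(284,391),.212),("slug",(293,419),.212),("h",(102,387),.238),("h",(200,377),.238)]:
    w=ray("top",top(p),z); print(nm,((w[:2]-f[:2])@R*1000).round())
E
```

```text
[ 0.58675948 -0.04144899  0.10199651 -0.26326145]
[[-3.4, -0.8], [-1.2, 0.8], [-1.2, 1.1], [1.8, 1.2], [-1.2, -0.7], [-1.1, 0.0], [-1.3, -0.9], [-0.4, -1.3], [0.1, -1.8], [-1.0, -0.6], [0.1, -3.2], [-1.3, -1.9], [-1.4, -1.3], [-1.6, -0.0], [-1.4, -1.1], [-0.9, 3.0], [-0.3, 0.2], [-3.5, 2.3], [-1.7, -0.7], [-0.9, -0.8], [-0.1, 0.2], [-1.7, -0.7], [-1.0, 1.1]]
plate_edge [[0.48066915 0.05223581 0.198     ]] handle [[ 0.51170172 -0.19991493  0.1710624 ]] level [[ 0.51250019 -0.1998332   0.195     ]]
mat [array([ 0.557, -0.291,  0.003]), array([ 0.574, -0.415,  0.003]), array([ 0.398, -0.437,  0.003]), array([ 0.383, -0.311,  0.003])]
scr blocktop [array([ 0.508, -0.325,  0.039]), array([ 0.51 , -0.371,  0.039]), array([ 0.409, -0.38 ,  0.039]), array([ 0.407, -0.335,  0.039])]
scr handletop [array([ 0.492, -0.343,  0.089]), array([ 0.493, -0.365,  0.089]), array([ 0.427, -0.368,  0.089]), array([ 0.423, -0.347,  0.089])]
slug [-39. 122.]
slug [-69. 121.]
slug [-96. 130.]
slug [-127.  127.]
slug [-153.  121.]
h [-108.  288.]
h [-107.  199.]
```

>>> {"fn": "jog_arm", "kwargs": {"motion": [[0, 0, -0.02, 0, 0, 0.143, 1], [0, 0, -0.02, 0, 0, 0.143, 1], [0, 0, -0.02, 0, 0, 0.143, 1], [0, 0, -0.02, 0, 0, 0.143, 1], [0, 0, -0.02, 0, 0, 0.143, 1]]}}

```text
time_s: 0.6
ee_pos: [0.2494, 0.49, 0.306]
eef_rot: [-3.141, 0.0, 1.95]
force: [-0.3, 0.1, 0.9]
grip_width: 0.0938
grip_force: 0.0
```

>>> {"fn": "jog_arm", "kwargs": {"motion": [[0, 0, -0.02, 0, 0, 0.143, 1], [0, 0, -0.02, 0, 0, 0.143, 1], [-0.0477, 0.0128, 0, 0, 0, 0, 1], [-0.0477, 0.0128, 0, 0, 0, 0, 1], [-0.0477, 0.0128, 0, 0, 0, 0, 1]]}}

```text
time_s: 1.1
ee_pos: [0.3019, 0.3499, 0.345]
eef_rot: [-3.141, 0.001, 1.671]
force: [0.7, 0.2, 0.3]
grip_width: 0.0937
grip_force: 0.0
```

>>> {"fn": "jog_arm", "kwargs": {"motion": [[-0.0477, 0.0128, 0, 0, 0, 0, 1], [-0.0477, 0.0128, 0, 0, 0, 0, 1], [-0.0477, 0.0128, 0, 0, 0, 0, 1], [-0.0477, 0.0128, 0, 0, 0, 0, 1], [-0.0477, 0.0128, 0, 0, 0, 0, 1]]}}

```text
time_s: 1.6
ee_pos: [0.3892, 0.1186, 0.3454]
eef_rot: [3.141, -0.0, 1.67]
force: [1.2, 0.7, 0.4]
grip_width: 0.0942
grip_force: 0.0
```

>>> {"fn": "jog_arm", "kwargs": {"motion": [[-0.0477, 0.0128, 0, 0, 0, 0, 1], [-0.0477, 0.0128, 0, 0, 0, 0, 1], [-0.0477, 0.0128, 0, 0, 0, 0, 1], [-0.0477, 0.0128, 0, 0, 0, 0, 1], [-0.0477, 0.0128, 0, 0, 0, 0, 1]]}}

```text
time_s: 2.1
ee_pos: [0.4765, -0.1126, 0.3453]
eef_rot: [-3.142, -0.0, 1.669]
force: [1.5, 0.4, 0.6]
grip_width: 0.0939
grip_force: 0.0
```

>>> {"fn": "jog_arm", "kwargs": {"motion": [[-0.0477, 0.0128, 0, 0, 0, 0, 1], [-0.0477, 0.0128, 0, 0, 0, 0, 1], [0, 0, 0, 0, 0, 0, 1], [0, 0, 0, 0, 0, 0, 1]]}}

```text
time_s: 2.5
ee_pos: [0.5111, -0.2034, 0.3445]
eef_rot: [-3.14, -0.001, 1.668]
force: [0.3, 0.7, 0.2]
grip_width: 0.0939
grip_force: 0.0
```

>>> {"fn": "jog_arm", "kwargs": {"motion": [[0, 0, 0.045, 0, 0, 0, 1], [0, 0, 0.045, 0, 0, 0, 1], [0, 0, 0.04, 0, 0, 0, 1], [0, 0, 0.035, 0, 0, 0, 1], [0, 0, 0.025, 0, 0, 0, 1]]}}

```text
time_s: 3.0
ee_pos: [0.5105, -0.2011, 0.1537]
eef_rot: [-3.141, -0.001, 1.671]
force: [0.3, -0.2, 0.8]
grip_width: 0.0941
grip_force: 0.0
```

>>> {"fn": "jog_arm", "kwargs": {"motion": [[0, 0, 0, 0, 0, 0, 1], [0, 0, 0, 0, 0, 0, -1], [0, 0, 0, 0, 0, 0, -1], [0, 0, 0, 0, 0, 0, -1], [0, 0, 0, 0, 0, 0, -1]], "squeeze": 20}}

```text
time_s: 3.5
ee_pos: [0.5115, -0.2029, 0.1564]
eef_rot: [3.14, 0.001, 1.67]
force: [-0.3, -0.2, 0.7]
grip_width: 0.0656
grip_force: 0.0
```

>>> {"fn": "jog_arm", "kwargs": {"motion": [[0, 0, 0, 0, 0, 0, -1], [0, 0, 0, 0, 0, 0, -1], [0, 0, 0, 0, 0, 0, -1], [0, 0, 0, 0, 0, 0, -1], [0, 0, 0, 0, 0, 0, -1]]}}

```text
time_s: 4.0
ee_pos: [0.5112, -0.2029, 0.1554]
eef_rot: [-3.142, -0.0, 1.67]
force: [0.4, 0.1, -0.0]
grip_width: 0.0255
grip_force: 0.0
```

>>> {"fn": "jog_arm", "kwargs": {"motion": [[0, 0, 0, 0, 0, 0, -1], [0, 0, 0, 0, 0, 0, -1], [0, 0, 0, 0, 0, 0, -1], [0, 0, 0, 0, 0, 0, -1]]}}

```text
time_s: 4.4
ee_pos: [0.5109, -0.2029, 0.1554]
eef_rot: [-3.141, -0.0, 1.67]
force: [-6.2, 0.7, 1.7]
grip_width: 0.0135
grip_force: 20.0
```

>>> {"fn": "jog_arm", "kwargs": {"motion": [[0, 0, -0.008, 0, 0, 0, -1], [0, 0, -0.008, 0, 0, 0, -1], [0, 0, -0.007, 0, 0, 0, -1], [0, 0, 0, 0, 0, 0, -1], [0, 0, 0, 0, 0, 0, -1]]}}

```text
time_s: 4.9
ee_pos: [0.5114, -0.2029, 0.1798]
eef_rot: [3.141, 0.001, 1.67]
force: [-6.7, 0.6, 2.9]
grip_width: 0.0132
grip_force: 20.0
```

Run:
```python
from h import *
a=ctrl.camera("scene")[90:300,120:480,::-1]; cv2.imwrite("pics/s1.png",cv2.resize(a,None,fx=2,fy=2,interpolation=cv2.INTER_CUBIC))
f=np.load("f.npy")
for t in(-.1,0,.1): print(t,[(proj("scene",F(f,T(t,P)))[0]-[120,90])*2 for P in[(202,-101,229),(202,101,229)]])
```

```text
-0.1 [array([369.81703199, 475.67919565]), array([591.91419429, 365.6834321 ])]
0 [array([374.08507404, 491.55491092]), array([591.92930279, 382.5623487 ])]
0.1 [array([377.05222376, 504.86267809]), array([590.50487752, 397.18530549])]
```

View pics/s1.png

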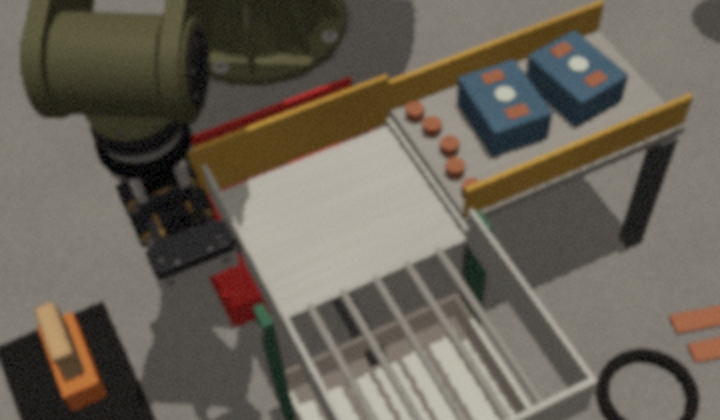

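The tray's far-left corner is at about (592,380), which matches a tilt of 0. So the tray is level, and the scraper hasn't moved.

>>> {"fn": "jog_arm", "kwargs": {"motion": [[0, 0, 0, 0, 0, 0, 1], [0, 0, 0, 0, 0, 0, 1], [0, 0, 0, 0, 0, 0, 1], [0, 0, 0, 0, 0, 0, 1], [0, 0, -0.04, 0, 0, 0, 1]]}}

```text
time_s: 5.45
ee_pos: [0.5097, -0.2021, 0.2147]
eef_rot: [-3.135, -0.004, 1.67]
force: [1.0, 0.2, -0.2]
grip_width: 0.0498
grip_force: 0.0
```

>>> {"fn": "jog_arm", "kwargs": {"motion": [[0, 0, -0.04, 0, 0, 0, 1], [0, 0, -0.04, 0, 0, 0.1436, 1], [0, 0, 0, 0, 0, 0.1436, 1], [0, 0, 0, 0, 0, 0.1436, 1], [0, 0, 0, 0, 0, 0.1436, 1]]}}

```text
time_s: 5.95
ee_pos: [0.5114, -0.2028, 0.2987]
eef_rot: [3.141, -0.0, 1.09]
force: [0.4, 1.0, 0.4]
grip_width: 0.0899
grip_force: 0.0
```

>>> {"fn": "jog_arm", "kwargs": {"motion": [[0, 0, 0, 0, 0, 0.1436, 1], [0, 0, 0, 0, 0, 0.1436, 1], [0, 0, 0, 0, 0, 0.1436, 1], [0, 0, 0, 0, 0, 0.1436, 1], [0, 0, 0, 0, 0, 0.1436, 1]]}}

```text
time_s: 6.45
ee_pos: [0.5114, -0.2028, 0.2985]
eef_rot: [3.142, -0.0, 0.372]
force: [0.7, 1.1, 0.6]
grip_width: 0.0942
grip_force: 0.0
```

>>> {"fn": "jog_arm", "kwargs": {"motion": [[0, 0, 0, 0, 0, 0.1436, 1], [0, 0, 0, 0, 0, 0.1436, 1], [-0.0166, 0.0366, 0, 0, 0, 0, 1], [-0.0166, 0.0366, 0, 0, 0, 0, 1], [-0.0166, 0.0366, 0, 0, 0, 0, 1]]}}

```text
time_s: 6.95
ee_pos: [0.4711, -0.3178, 0.2986]
eef_rot: [3.141, -0.0, 0.091]
force: [-0.0, 0.7, 0.8]
grip_width: 0.0938
grip_force: 0.0
```

>>> {"fn": "jog_arm", "kwargs": {"motion": [[-0.0166, 0.0366, 0, 0, 0, 0, 1], [0, 0, 0.045, 0, 0, 0, 1], [0, 0, 0.045, 0, 0, 0, 1], [0, 0, 0.04, 0, 0, 0, 1], [0, 0, 0, 0, 0, 0, 1]]}}

```text
time_s: 7.45
ee_pos: [0.4566, -0.3532, 0.1636]
eef_rot: [-3.135, 0.006, 0.09]
force: [-0.1, 0.7, -0.2]
grip_width: 0.0937
grip_force: 0.0
```

Run:
```python
from h import *
o=ctrl.get_obs();print(o["ee_pos"],o["eef_rot"],o["qpos"])
a=ctrl.camera("scene")[200:340,100:290,::-1]; cv2.imwrite("pics/s2.png",cv2.resize(a,None,fx=4,fy=4,interpolation=cv2.INTER_CUBIC))
```

```text
[ 0.45662746 -0.35323332  0.16360052] [-3.13536159  0.00580227  0.09009814] [-7.21892662e-01  4.01113997e-01  1.48461852e+00  8.06853962e-05
  1.26437402e+00  7.58798934e-01]
```

View pics/s2.png

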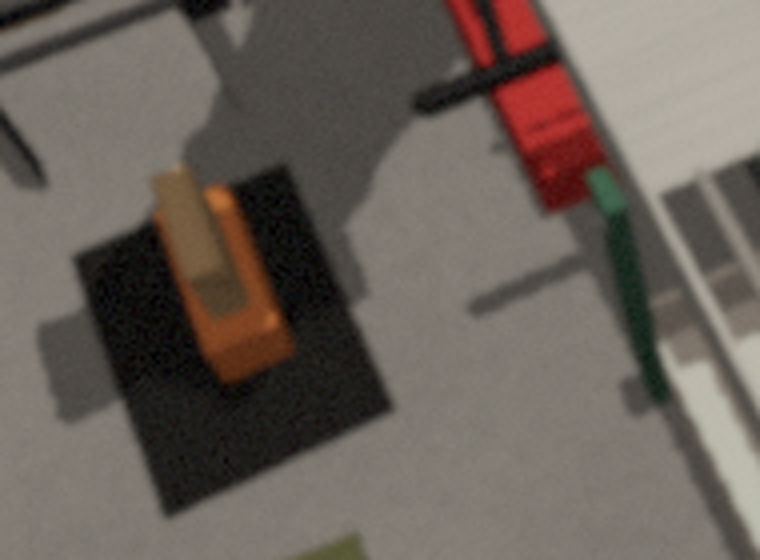

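Scraper still upright on the mat, with its handle top around (190,220) in this crop. Descending to grip.

>>> {"fn": "jog_arm", "kwargs": {"motion": [[0, 0, 0.045, 0, 0, 0, 1], [0, 0, 0.045, 0, 0, 0, 1], [0, 0, 0.0225, 0, 0, 0, 1], [0, 0, 0, 0, 0, 0, -1], [0, 0, 0, 0, 0, 0, -1]], "squeeze": 55}}

```text
time_s: 8.0
ee_pos: [0.4596, -0.3556, 0.0588]
eef_rot: [3.139, -0.002, 0.09]
force: [-0.3, -0.6, 0.6]
grip_width: 0.0816
grip_force: 0.0
```

>>> {"fn": "jog_arm", "kwargs": {"motion": [[0, 0, 0, 0, 0, 0, -1], [0, 0, 0, 0, 0, 0, -1], [0, 0, 0, 0, 0, 0, -1], [0, 0, 0, 0, 0, 0, -1], [0, 0, 0, 0, 0, 0, -1]]}}

```text
time_s: 8.5
ee_pos: [0.4584, -0.3547, 0.0562]
eef_rot: [3.141, -0.0, 0.09]
force: [-0.2, 0.2, -0.4]
grip_width: 0.0411
grip_force: 0.0
```

>>> {"fn": "jog_arm", "kwargs": {"motion": [[0, 0, 0, 0, 0, 0, -1], [0, 0, 0, 0, 0, 0, -1], [0, 0, 0, 0, 0, 0, -1], [0, 0, 0, 0, 0, 0, -1], [0, 0, 0, 0, 0, 0, -1]]}}

```text
time_s: 9.0
ee_pos: [0.4583, -0.3546, 0.0559]
eef_rot: [-3.142, 0.0, 0.09]
force: [0.4, -0.5, -0.9]
grip_width: 0.0218
grip_force: 55.0
```

>>> {"fn": "jog_arm", "kwargs": {"motion": [[0, 0, -0.02, 0, 0, 0, -1], [0, 0, -0.05, 0, 0, -0.006, -1], [0, 0, -0.05, 0, 0, -0.006, -1], [0, 0, -0.05, 0, 0, 0, -1], [0, 0, -0.05, 0, 0, 0, -1]]}}

```text
time_s: 9.5
ee_pos: [0.4579, -0.3543, 0.2779]
eef_rot: [-3.141, 0.0, 0.102]
force: [0.9, -1.0, -1.9]
grip_width: 0.0217
grip_force: 54.9
```

>>> {"fn": "jog_arm", "kwargs": {"motion": [[0, 0, -0.05, 0, 0, 0, -1], [0, 0, -0.034, 0, 0, 0, -1], [0.0043, -0.0488, 0, 0, 0, 0, -1], [0.0043, -0.0488, 0, 0, 0, 0, -1], [0.0043, -0.0488, 0, 0, 0, 0, -1]]}}

```text
time_s: 10.0
ee_pos: [0.4557, -0.2061, 0.3596]
eef_rot: [-3.141, 0.0, 0.101]
force: [1.4, -0.4, -2.6]
grip_width: 0.0211
grip_force: 54.9
```

>>> {"fn": "jog_arm", "kwargs": {"motion": [[0.0043, -0.0488, 0, 0, 0, 0, -1], [0.0043, -0.0488, 0, 0, 0, 0, -1], [0.0043, -0.0488, 0, 0, 0, 0, -1], [0.0043, -0.0488, 0, 0, 0, 0, -1], [0.0043, -0.0488, 0, 0, 0, 0, -1]]}}

```text
time_s: 10.5
ee_pos: [0.452, 0.0391, 0.3599]
eef_rot: [-3.142, 0.0, 0.102]
force: [1.0, 0.1, -2.1]
grip_width: 0.0213
grip_force: 54.9
```

>>> {"fn": "jog_arm", "kwargs": {"motion": [[0.0043, -0.0488, 0, 0, 0, 0, -1], [0.0043, -0.0488, 0, 0, 0, 0, -1], [0.0043, -0.0488, 0, 0, 0, 0, -1], [0.0043, -0.0488, 0, 0, 0, 0, -1], [0.0043, -0.0488, 0, 0, 0, 0, -1]]}}

```text
time_s: 11.0
ee_pos: [0.4486, 0.2842, 0.3598]
eef_rot: [3.142, 0.0, 0.102]
force: [0.1, -0.9, -2.7]
grip_width: 0.0217
grip_force: 54.9
```

>>> {"fn": "jog_arm", "kwargs": {"motion": [[0.0043, -0.0488, 0, 0, 0, 0, -1], [0, 0, 0, 0, 0, 0, -1], [0, 0, 0, 0, 0, 0, -1]]}}

```text
time_s: 11.3
ee_pos: [0.4481, 0.3318, 0.3591]
eef_rot: [3.141, 0.001, 0.104]
force: [0.1, 0.1, -2.5]
grip_width: 0.0217
grip_force: 54.9
```

Run:
```python
from h import *
o=ctrl.get_obs();f=np.load("f.npy");d=o["ee_pos"][:2]-f[:2];c,s=np.cos(f[2]),np.sin(f[2])
print(o["ee_pos"],o["eef_rot"],o["qpos"],"frame",c*d[0]+s*d[1],-s*d[0]+c*d[1],o["grip_width"])
a=ctrl.camera("top")[180:400,100:420,::-1]; cv2.imwrite("pics/t3.png",cv2.resize(a,None,fx=2,fy=2,interpolation=cv2.INTER_CUBIC))
```

```text
[0.4481419  0.33176417 0.35907838] [3.14070673e+00 1.42633050e-03 1.03964250e-01] [ 5.71655131e-01  2.56149376e-01  1.22761269e+00 -1.48343199e-04
  1.65950314e+00  2.03847356e+00] frame -0.0998966930885348 0.3853875351695134 0.021675677301822998
```

View pics/t3.png

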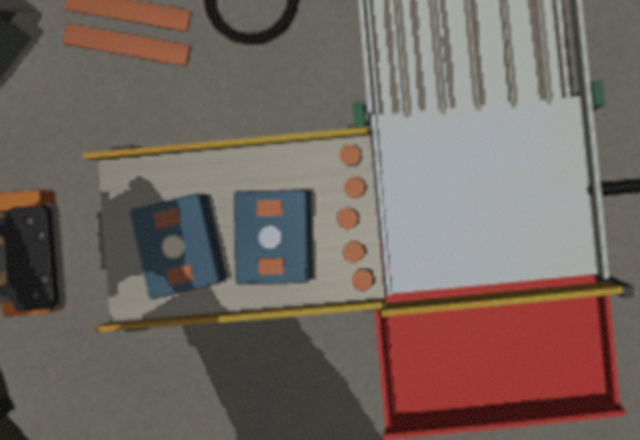

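Scraper is held upright outside the plate's open end (25,255). Holders and slugs haven't moved. Lowering it and starting the sweep.

>>> {"fn": "jog_arm", "kwargs": {"motion": [[0, 0.015, 0, 0, 0, 0, -1], [0, 0, 0.045, 0, 0, 0, -1], [0, 0, 0.04, 0, 0, 0, -1], [0, 0, 0.0215, 0, 0, 0, -1], [0, 0, 0, 0, 0, 0, -1]]}}

```text
time_s: 11.85
ee_pos: [0.45, 0.3138, 0.252]
eef_rot: [3.141, 0.002, 0.1]
force: [0.3, -0.3, -1.6]
grip_width: 0.0214
grip_force: 55.0
```

>>> {"fn": "jog_arm", "kwargs": {"motion": [[0, 0, 0, 0, 0, 0, -1], [0, 0, 0, 0, 0, 0, -1]]}}

```text
time_s: 12.05
ee_pos: [0.4505, 0.3154, 0.2545]
eef_rot: [-3.141, -0.001, 0.101]
force: [0.6, -0.7, -2.0]
grip_width: 0.0217
grip_force: 55.0
```

>>> {"fn": "jog_arm", "kwargs": {"motion": [[0, 0.012, 0.001, 0, 0, 0, -1], [0, 0.015, 0, 0, 0, 0, -1], [0, 0.015, 0, 0, 0, 0, -1], [0, 0.015, 0, 0, 0, 0, -1], [0, 0.015, 0, 0, 0, 0, -1]]}}

```text
time_s: 12.55
ee_pos: [0.4575, 0.2431, 0.2526]
eef_rot: [-3.141, -0.0, 0.102]
force: [-0.6, 1.7, -2.2]
grip_width: 0.0215
grip_force: 55.0
```

>>> {"fn": "jog_arm", "kwargs": {"motion": [[0, 0.015, 0, 0, 0, 0, -1], [0, 0.015, 0, 0, 0, 0, -1], [0, 0.015, 0, 0, 0, 0, -1], [0, 0.015, 0, 0, 0, 0, -1], [0, 0.015, 0, 0, 0, 0, -1]]}}

```text
time_s: 13.05
ee_pos: [0.4651, 0.1688, 0.2525]
eef_rot: [-3.142, -0.0, 0.102]
force: [0.3, 1.7, -0.7]
grip_width: 0.0213
grip_force: 55.0
```

Run:
```python
from h import *
a=ctrl.camera("scene")[90:290,200:480,::-1]; cv2.imwrite("pics/s4.png",cv2.resize(a,None,fx=2.5,fy=2.5,interpolation=cv2.INTER_CUBIC))
```

```text
(no output)
```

View pics/s4.png

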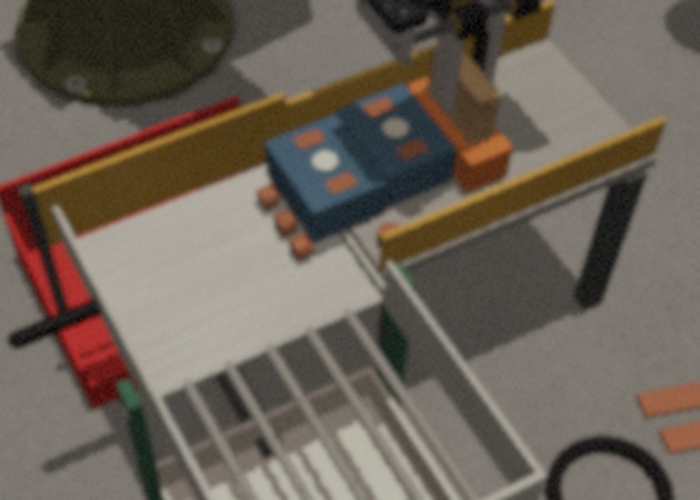

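Both holders squared up against the scraper, three slugs ahead of them, one slug left by the far guide at (388,232). I'll continue more slowly.

>>> {"fn": "jog_arm", "kwargs": {"motion": [[0, 0.01, 0, 0, 0, 0, -1], [0, 0.01, 0, 0, 0, 0, -1], [0, 0.01, 0, 0, 0, 0, -1], [0, 0.01, 0, 0, 0, 0, -1], [0, 0.01, 0, 0, 0, 0, -1]]}}

```text
time_s: 13.6
ee_pos: [0.4702, 0.1195, 0.2524]
eef_rot: [-3.142, 0.0, 0.102]
force: [0.1, 2.1, -2.4]
grip_width: 0.0219
grip_force: 55.0
```

>>> {"fn": "jog_arm", "kwargs": {"motion": [[0, 0.01, 0, 0, 0, 0, -1], [0, 0.01, 0, 0, 0, 0, -1], [0, 0.01, 0, 0, 0, 0, -1], [0, 0.01, 0, 0, 0, 0, -1], [0, 0.01, 0, 0, 0, 0, -1]]}}

```text
time_s: 14.1
ee_pos: [0.4753, 0.0696, 0.2524]
eef_rot: [3.142, 0.0, 0.102]
force: [0.3, 3.9, -4.7]
grip_width: 0.0213
grip_force: 55.0
```

>>> {"fn": "jog_arm", "kwargs": {"motion": [[0, 0.01, 0, 0, 0, 0, -1], [0, 0.006, 0, 0, 0, 0, -1], [0, 0, 0, 0, 0, 0, -1]]}}

```text
time_s: 14.4
ee_pos: [0.477, 0.0537, 0.2524]
eef_rot: [3.141, 0.0, 0.101]
force: [-0.0, 0.6, -2.5]
grip_width: 0.0218
grip_force: 55.0
```

Run:
```python
from h import *
a=ctrl.camera("scene")[90:290,200:480,::-1]; cv2.imwrite("pics/s5.png",cv2.resize(a,None,fx=2.5,fy=2.5,interpolation=cv2.INTER_CUBIC))
```

```text
(no output)
```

View pics/s5.png

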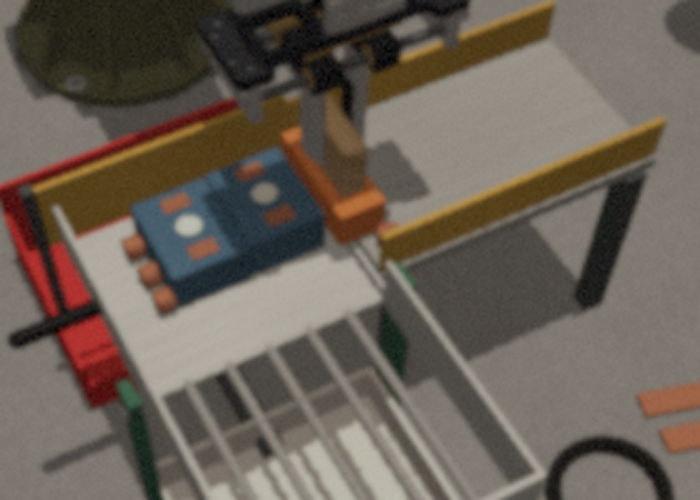

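>>> {"fn": "jog_arm", "kwargs": {"motion": [[0, 0, -0.03, 0, 0, 0, -1], [0.0135, -0.03, 0, 0, 0, 0, -1], [0.0135, -0.03, 0, 0, 0, 0, -1], [0, 0, 0.015, 0, 0, 0, -1], [0, 0, 0.015, 0, 0, 0, -1]]}}

```text
time_s: 14.95
ee_pos: [0.4976, 0.1181, 0.252]
eef_rot: [3.141, -0.0, 0.104]
force: [-0.0, -0.3, -2.0]
grip_width: 0.0215
grip_force: 55.0
```

>>> {"fn": "jog_arm", "kwargs": {"motion": [[0, 0.01, 0, 0, 0, 0, -1], [0, 0.01, 0, 0, 0, 0, -1], [0, 0.01, 0, 0, 0, 0, -1], [0, 0.01, 0, 0, 0, 0, -1], [0, 0.01, 0, 0, 0, 0, -1]]}}

```text
time_s: 15.45
ee_pos: [0.5029, 0.0661, 0.2529]
eef_rot: [3.141, -0.001, 0.102]
force: [0.3, -0.1, -2.1]
grip_width: 0.0217
grip_force: 55.0
```

>>> {"fn": "jog_arm", "kwargs": {"motion": [[0, 0.008, 0, 0, 0, 0, -1], [0, 0, 0, 0, 0, 0, -1], [0, 0, -0.03, 0, 0, 0, -1], [-0.023, -0.03, 0, 0, 0, 0, -1], [-0.023, -0.03, 0, 0, 0, 0, -1]]}}

```text
time_s: 15.95
ee_pos: [0.4512, 0.1148, 0.2828]
eef_rot: [-3.141, -0.001, 0.101]
force: [1.0, 0.4, -2.6]
grip_width: 0.0217
grip_force: 55.0
```

Run:
```python
from h import *
a=ctrl.camera("scene")[90:290,200:480,::-1]; cv2.imwrite("pics/s6.png",cv2.resize(a,None,fx=2.5,fy=2.5,interpolation=cv2.INTER_CUBIC))
```

```text
(no output)
```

View pics/s6.png

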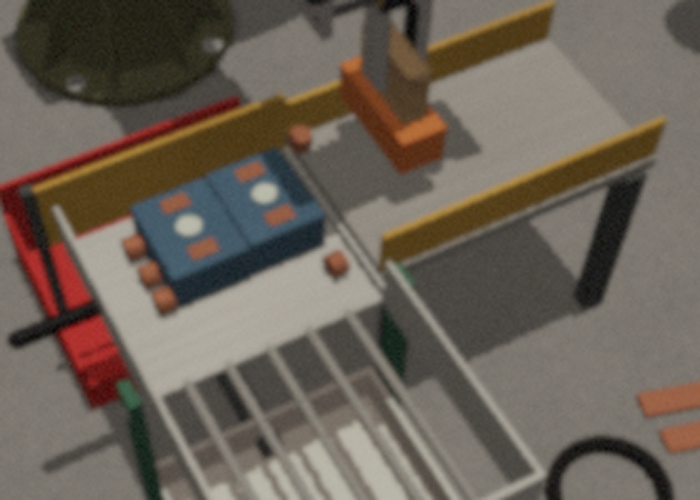

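Four slugs are in the tray, and one is left on the plate by the near guide at (300,137). Sweeping that one next.

>>> {"fn": "jog_arm", "kwargs": {"motion": [[0, 0, 0.015, 0, 0, 0, -1], [0, 0, 0.015, 0, 0, 0, -1], [0, 0.01, 0, 0, 0, 0, -1], [0, 0.01, 0, 0, 0, 0, -1], [0, 0.01, 0, 0, 0, 0, -1]]}}

```text
time_s: 16.5
ee_pos: [0.4551, 0.0834, 0.2533]
eef_rot: [3.142, -0.001, 0.102]
force: [-0.2, -0.5, -2.5]
grip_width: 0.0215
grip_force: 55.0
```

>>> {"fn": "jog_arm", "kwargs": {"motion": [[0, 0.01, 0, 0, 0, 0, -1], [0, 0.01, 0, 0, 0, 0, -1], [0, 0.008, 0, 0, 0, 0, -1], [0, 0.005, 0, 0, 0, 0, -1], [0, 0, 0, 0, 0, 0, -1]]}}

```text
time_s: 17.0
ee_pos: [0.4581, 0.0511, 0.2525]
eef_rot: [-3.142, -0.0, 0.101]
force: [-0.2, 0.6, -3.3]
grip_width: 0.0217
grip_force: 55.0
```

>>> {"fn": "jog_arm", "kwargs": {"motion": [[0, 0, -0.04, 0, 0, 0, -1], [0, -0.02, -0.04, 0, 0, 0, -1], [0, -0.04, -0.027, 0, 0, 0, -1], [0, -0.04, 0, 0, 0, 0, -1], [0, 0, 0, 0, 0, 0, -1]]}}

```text
time_s: 17.5
ee_pos: [0.4472, 0.1547, 0.3599]
eef_rot: [-3.141, -0.001, 0.106]
force: [0.5, -0.3, -2.9]
grip_width: 0.0216
grip_force: 55.0
```

Run:
```python
from h import *
a=ctrl.camera("scene")[90:290,200:480,::-1]; b=ctrl.camera("top")[180:400,270:430,::-1]
a=cv2.resize(a,None,fx=2,fy=2,interpolation=cv2.INTER_CUBIC);b=cv2.resize(b,(0,0),fx=1.4,fy=1.4,interpolation=cv2.INTER_CUBIC)
c=np.zeros((400,800,3),np.uint8);c[:,:560]=a;c[:308,562:562+224]=b;cv2.imwrite("pics/s7.png",c)
```

```text
(no output)
```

View pics/s7.png

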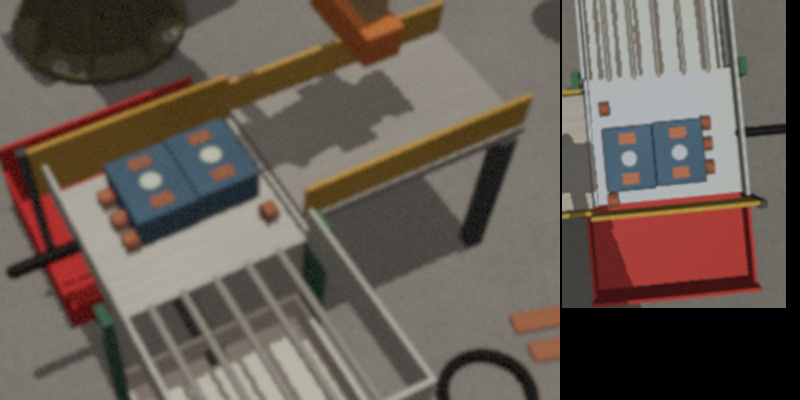

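All five slugs and both holders are on the tray. I'll check their frame coordinates and compute the way back to the mat.

Run:
```python
from h import *
f=np.load("f.npy");c,s=np.cos(f[2]),np.sin(f[2]);R=np.array([[c,-s],[s,c]])
for p,z in [((629,158),.224),((679,152),.224),((604,108),.198),((613,200),.198)]:
    w=ray("top",np.array([270+(p[0]-562)/1.4,180+p[1]/1.4]),z); print(((w[:2]-f[:2])@R*1000).round())
o=ctrl.get_obs();print(o["ee_pos"],o["eef_rot"])
d=np.array([.478,-.3635])-o["ee_pos"][:2];print("delta tool x,y",d@R*[1,-1])
m=ctrl.camera("top");mk=(m.max(2)<40).astype(np.uint8);mk[:, :420]=0;mk[:235]=0;mk[350:]=0
n,l,st,ce=cv2.connectedComponentsWithStats(mk);i=1+st[1:,4].argmax();rc=cv2.minAreaRect(np.argwhere(l==i)[:,::-1].astype(np.float32));print(st[i],rc,ray("top",np.array(rc[0]),.003))
```

```text
[-111.   50.]
[-109.  -15.]
[-42.  78.]
[-165.   77.]
[0.44759772 0.15182664 0.35920781] [3.14140254e+00 4.49995988e-04 1.04316078e-01]
delta tool x,y [-0.02222616  0.51574397]
[ 445  247   62   82 4026] ((475.5804138183594, 287.40625), (76.39783477783203, 52.98263168334961), 82.61395263671875) [ 0.47836496 -0.3614328   0.003     ]
```

>>> {"fn": "jog_arm", "kwargs": {"motion": [[-0.002, 0.047, 0, 0, 0, 0, -1], [-0.002, 0.047, 0, 0, 0, 0, -1], [-0.002, 0.047, 0, 0, 0, 0, -1], [-0.002, 0.047, 0, 0, 0, 0, -1], [-0.002, 0.047, 0, 0, 0, 0, -1]]}}

```text
time_s: 18.15
ee_pos: [0.4612, -0.0866, 0.3594]
eef_rot: [3.141, -0.0, 0.101]
force: [0.7, -0.1, -2.6]
grip_width: 0.0214
grip_force: 55.0
```

>>> {"fn": "jog_arm", "kwargs": {"motion": [[-0.002, 0.047, 0, 0, 0, 0, -1], [-0.002, 0.047, 0, 0, 0, 0, -1], [-0.002, 0.047, 0, 0, 0, 0, -1], [-0.002, 0.047, 0, 0, 0, 0, -1], [-0.002, 0.047, 0, 0, 0, 0, -1]]}}

```text
time_s: 18.65
ee_pos: [0.4748, -0.3215, 0.3593]
eef_rot: [-3.142, 0.0, 0.1]
force: [-0.2, -0.0, -2.2]
grip_width: 0.0215
grip_force: 55.0
```

>>> {"fn": "jog_arm", "kwargs": {"motion": [[-0.002, 0.046, 0, 0, 0, 0, -1], [0, 0, 0.05, 0, 0, 0, -1], [0, 0, 0.05, 0, 0, 0, -1], [0, 0, 0.05, 0, 0, 0, -1], [0, 0, 0.05, 0, 0, 0, -1]]}}

```text
time_s: 19.15
ee_pos: [0.4773, -0.3652, 0.1573]
eef_rot: [-3.141, 0.0, 0.1]
force: [1.4, -0.6, -2.7]
grip_width: 0.0221
grip_force: 55.0
```

>>> {"fn": "jog_arm", "kwargs": {"motion": [[0, 0, 0.05, 0, 0, 0, -1], [0, 0, 0.03, 0, 0, 0, -1], [0, 0, 0.01, 0, 0, 0, -1], [0, 0, 0, 0, 0, 0, -1], [0, 0, 0, 0, 0, 0, -1]]}}

```text
time_s: 19.65
ee_pos: [0.479, -0.3654, 0.0713]
eef_rot: [3.14, -0.002, 0.102]
force: [-0.3, -0.1, -2.9]
grip_width: 0.0216
grip_force: 55.0
```

Run:
```python
from h import *
o=ctrl.get_obs();print(o["ee_pos"],o["eef_rot"],o["force"])
a=ctrl.camera("scene")[80:320,90:450,::-1]; cv2.imwrite("pics/s8.png",cv2.resize(a,None,fx=2,fy=2,interpolation=cv2.INTER_CUBIC))
```

```text
[ 0.47904611 -0.36544382  0.07133995] [ 3.13969944e+00 -1.70866528e-03  1.01597870e-01] [-0.33460592 -0.11309205 -2.93047082]
```

View pics/s8.png

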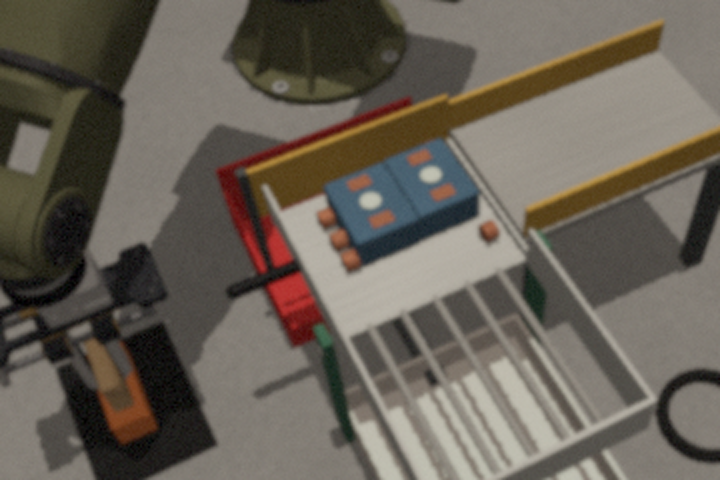

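The scraper hangs straight just above the mat, and the tray is still level with all the parts on it. Setting it down and releasing.

>>> {"fn": "jog_arm", "kwargs": {"motion": [[0, 0, 0.008, 0, 0, 0, -1], [0, 0, 0.004, 0, 0, 0, -1], [0, 0, 0.002, 0, 0, 0, -1], [0, 0, 0.001, 0, 0, 0, -1], [0, 0, 0, 0, 0, 0, -1]]}}

```text
time_s: 20.2
ee_pos: [0.4787, -0.3645, 0.0545]
eef_rot: [3.141, -0.0, 0.102]
force: [0.9, 0.3, -2.7]
grip_width: 0.0216
grip_force: 55.0
```

>>> {"fn": "jog_arm", "kwargs": {"motion": [[0, 0, 0, 0, 0, 0, 1], [0, 0, 0, 0, 0, 0, 1], [0, 0, 0, 0, 0, 0, 1], [0, 0, 0, 0, 0, 0, 1], [0, 0, 0, 0, 0, 0, 1]]}}

```text
time_s: 20.7
ee_pos: [0.4786, -0.3645, 0.0545]
eef_rot: [3.142, -0.0, 0.102]
force: [0.7, 0.1, 0.6]
grip_width: 0.0579
grip_force: 0.0
```

>>> {"fn": "jog_arm", "kwargs": {"motion": [[0, 0, 0, 0, 0, 0, 1], [0, 0, -0.03, 0, 0, 0, 1], [0, 0, -0.05, 0, 0, 0, 1], [0, 0, -0.05, 0, 0, 0, 1], [0, 0, -0.05, 0, 0, 0, 1]]}}

```text
time_s: 21.2
ee_pos: [0.4783, -0.3642, 0.2366]
eef_rot: [-3.142, 0.0, 0.102]
force: [-0.4, 0.0, 0.4]
grip_width: 0.0934
grip_force: 0.0
```

>>> {"fn": "jog_arm", "kwargs": {"motion": [[0, 0, -0.05, 0, 0, -0.1428, 1], [0, 0, -0.013, 0, 0, -0.1428, 1], [0, 0, 0, 0, 0, -0.1428, 1], [0, 0, 0, 0, 0, -0.1428, 1], [0, 0, 0, 0, 0, -0.1428, 1]]}}

```text
time_s: 21.7
ee_pos: [0.4786, -0.3644, 0.2975]
eef_rot: [3.141, -0.0, 0.822]
force: [0.3, -0.2, 0.1]
grip_width: 0.094
grip_force: 0.0
```

>>> {"fn": "jog_arm", "kwargs": {"motion": [[0, 0, 0, 0, 0, -0.1428, 1], [0, 0, 0, 0, 0, -0.1428, 1], [0, 0, 0, 0, 0, -0.1428, 1], [0, 0, 0, 0, 0, -0.1428, 1], [0, 0, 0, 0, 0, -0.1428, 1]]}}

```text
time_s: 22.2
ee_pos: [0.4786, -0.3644, 0.2974]
eef_rot: [-3.142, -0.0, 1.536]
force: [0.0, 0.1, 0.2]
grip_width: 0.0941
grip_force: 0.0
```

>>> {"fn": "jog_arm", "kwargs": {"motion": [[0, 0, 0, 0, 0, -0.1428, 1], [0, 0, 0, 0, 0, 0, 1], [0, 0, 0, 0, 0, 0, 1]]}}

```text
time_s: 22.5
ee_pos: [0.4786, -0.3644, 0.2975]
eef_rot: [3.142, -0.0, 1.669]
force: [-0.6, -0.7, -0.3]
grip_width: 0.0941
grip_force: 0.0
```

Run:
```python
from h import *
f=np.load("f.npy");o=ctrl.get_obs();y=o["eef_rot"][2];print(o["ee_pos"],o["eef_rot"])
p=F(f,(-90,-155,195))[0];d=p-o["ee_pos"];print(p,"tool",d[0]*np.cos(y)+d[1]*np.sin(y),d[0]*np.sin(y)-d[1]*np.cos(y),-(d[2]-.0188))
# lift path steps
for a in(0,.1,.2,.3,.4,.5,.6,-.3,-.5,-.6): print(a,T(a,(-90,-155,195)).round(1)[0])
```

```text
[ 0.47861578 -0.36441056  0.29745339] [ 3.14157168e+00 -1.03583441e-06  1.66864046e+00]
[ 0.51300929 -0.20480722  0.195     ] tool 0.15548013760003995 0.04982035444378806 0.1212533938794478
0 [ -90. -155.  195.]
0.1 [ -88.1 -155.   203.9]
0.2 [ -85.2 -155.   212.6]
0.3 [ -81.5 -155.   220.9]
0.4 [ -77.1 -155.   228.9]
0.5 [ -71.8 -155.   236.3]
0.6 [ -65.8 -155.   243.2]
-0.3 [ -90.4 -155.   167.7]
-0.5 [ -86.2 -155.   150. ]
-0.6 [ -82.7 -155.   141.6]
```

>>> {"fn": "jog_arm", "kwargs": {"motion": [[0.039, 0.0123, 0, 0, 0, 0, 1], [0.039, 0.0123, 0, 0, 0, 0, 1], [0.039, 0.0123, 0, 0, 0, 0, 1], [0.0385, 0.0123, 0, 0, 0, 0, 1], [0, 0, 0, 0, 0, 0, 1]]}}

```text
time_s: 23.0
ee_pos: [0.5125, -0.2011, 0.298]
eef_rot: [3.141, -0.0, 1.673]
force: [0.0, -0.1, 0.4]
grip_width: 0.0941
grip_force: 0.0
```

>>> {"fn": "jog_arm", "kwargs": {"motion": [[0, 0, 0.04, 0, 0, 0, 1], [0, 0, 0.04, 0, 0, 0, 1], [0, 0, 0.03, 0, 0, 0, 1], [0, 0, 0.011, 0, 0, 0, 1], [0, 0, 0, 0, 0, 0, -1]], "squeeze": 25}}

```text
time_s: 23.5
ee_pos: [0.5113, -0.205, 0.1757]
eef_rot: [-3.14, -0.001, 1.671]
force: [-0.1, -0.3, 0.9]
grip_width: 0.0891
grip_force: 0.0
```

>>> {"fn": "jog_arm", "kwargs": {"motion": [[0, 0, 0, 0, 0, 0, -1], [0, 0, 0, 0, 0, 0, -1], [0, 0, 0, 0, 0, 0, -1], [0, 0, 0, 0, 0, 0, -1], [0, 0, 0, 0, 0, 0, -1]]}}

```text
time_s: 24.0
ee_pos: [0.5118, -0.2048, 0.1768]
eef_rot: [3.141, 0.0, 1.673]
force: [0.1, -0.1, -0.3]
grip_width: 0.0497
grip_force: 0.0
```

>>> {"fn": "jog_arm", "kwargs": {"motion": [[0, 0, 0, 0, 0, 0, -1], [0, 0, 0, 0, 0, 0, -1], [0, 0, 0, 0, 0, 0, -1], [0, 0, 0, 0, 0, 0, -1], [0, 0, 0, 0, 0, 0, -1]]}}

```text
time_s: 24.5
ee_pos: [0.5114, -0.2047, 0.1764]
eef_rot: [-3.141, -0.0, 1.673]
force: [-2.6, -0.6, -0.1]
grip_width: 0.0134
grip_force: 25.0
```

>>> {"fn": "jog_arm", "kwargs": {"motion": [[0, 0.001, -0.0045, 0, 0, 0, -1], [0, 0.001, -0.0045, 0, 0, 0, -1], [0, 0.0014, -0.0044, 0, 0, 0, -1], [0, 0.0015, -0.0043, 0, 0, 0, -1], [0, 0.0018, -0.0042, 0, 0, 0, -1]]}}

```text
time_s: 25.0
ee_pos: [0.5164, -0.2042, 0.1974]
eef_rot: [-3.136, -0.002, 1.673]
force: [-14.9, -3.0, -10.1]
grip_width: 0.0134
grip_force: 25.0
```

>>> {"fn": "jog_arm", "kwargs": {"motion": [[0, 0.0019, -0.0041, 0, 0, 0, -1], [0, 0.0022, -0.004, 0, 0, 0, -1], [0, 0.0022, -0.004, 0, 0, 0, -1], [0, 0, 0, 0, 0, 0, -1], [0, 0, 0, 0, 0, 0, -1]]}}

```text
time_s: 25.5
ee_pos: [0.5223, -0.2037, 0.2107]
eef_rot: [-3.135, -0.001, 1.672]
force: [-23.0, -1.6, 3.2]
grip_width: 0.0133
grip_force: 25.0
```

>>> {"fn": "jog_arm", "kwargs": {"motion": [[0, 0.0026, -0.0037, 0, 0, 0, -1], [0, 0.0027, -0.0037, 0, 0, 0, -1], [0, 0, 0, 0, 0, 0, -1], [0, 0, 0, 0, 0, 0, -1], [0, 0, 0, 0, 0, 0, -1]]}}

```text
time_s: 26.0
ee_pos: [0.5272, -0.2032, 0.219]
eef_rot: [-3.135, -0.001, 1.672]
force: [-29.1, -0.3, 10.6]
grip_width: 0.0131
grip_force: 25.0
```

Run:
```python
from h import *
a=ctrl.camera("scene")[90:390,110:470,::-1]; b=ctrl.camera("top")[110:400,265:420,::-1]
a=cv2.resize(a,None,fx=1.5,fy=1.5,interpolation=cv2.INTER_CUBIC);b=cv2.resize(b,(0,0),fx=1.55,fy=1.55,interpolation=cv2.INTER_CUBIC)
c=np.zeros((450,800,3),np.uint8);c[:,:540]=a;c[:b.shape[0],545:545+b.shape[1]]=b;cv2.imwrite("pics/s9.png",c)
```

```text
(no output)
```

View pics/s9.png

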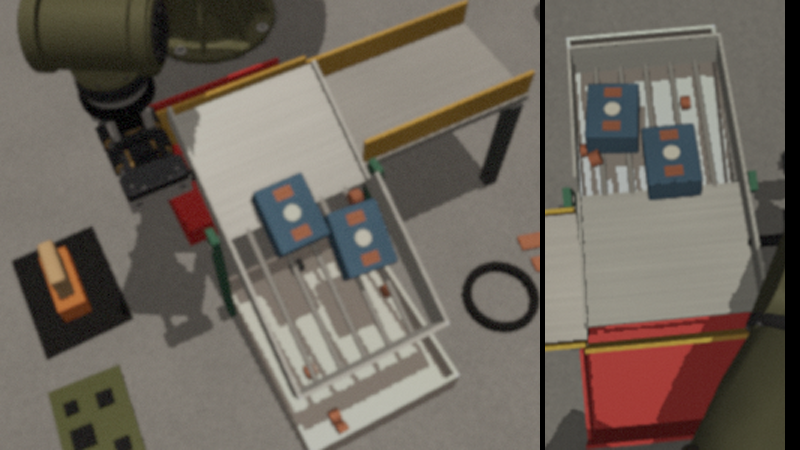

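Run:
```python
from h import *
f=np.load("f.npy")
for t in(.3,.4,.5,.6): print(t,[((proj("scene",F(f,T(t,P)))[0]-[110,90])*1.5).round(1) for P in[(202,-101,229),(202,101,229)]],[((proj("top",F(f,T(t,P)))[0]-[265,110])*1.55+[545,0]).round(1) for P in[(202,-101,229),(202,101,229)]])
```

```text
0.3 [array([299.4, 392.8]), array([452.8, 314.5])] [array([721.6,  22.9]), array([564.9,  36.7])]
0.4 [array([299. , 396.9]), array([449. , 320.2])] [array([720. ,  29.3]), array([566.4,  42.9])]
0.5 [array([297.7, 399.3]), array([444.5, 324.2])] [array([718.7,  36.9]), array([568. ,  50.3])]
0.6 [array([295.7, 400. ]), array([439.4, 326.5])] [array([717.6,  45.6]), array([569.6,  58.7])]
```

>>> {"fn": "jog_arm", "kwargs": {"motion": [[0, -0.002, 0, 0, 0, 0, -1], [0, 0, 0, 0, 0, 0, -1], [0, 0, 0, 0, 0, 0, -1], [0, 0, 0, 0, 0, 0, -1]]}}

```text
time_s: 26.5
ee_pos: [0.5272, -0.2033, 0.2192]
eef_rot: [-3.141, 0.0, 1.673]
force: [-11.2, -1.0, 5.7]
grip_width: 0.0133
grip_force: 25.0
```

```bash
cat > det.py <<'E'
from h import *
f=np.load("f.npy");c,s=np.cos(f[2]),np.sin(f[2]);R=np.array([[c,-s],[s,c]])
fr=lambda n,p,z:((ray(n,np.array(p),z)[:2]-f[:2])@R*1000).round().astype(int).tolist()
def blobs(m,amin):
    n,l,st,ce=cv2.connectedComponentsWithStats(m.astype(np.uint8));return [(ce[i].round(1).tolist(),int(st[i,4]),np.argwhere(l==i)[:,::-1].astype(np.int32)) for i in range(1,n) if st[i,4]>=amin]
def look(tag):
    for n in("top","scene"):
        im=ctrl.camera(n);cv2.imwrite(f"pics/{tag}_{n}.png",im[:,:,::-1])
        h=cv2.cvtColor(im,cv2.COLOR_RGB2HSV);H,S,V=[h[...,i].astype(int) for i in range(3)]
        bl=blobs((H>95)&(H<115)&(S>90)&(V>50),80);print(n,"BLUE",[(p,a,"bin25",fr(n,p,.025),"tray224",fr(n,p,.224)) for p,a,_ in bl])
        hull=[cv2.convexHull(q) for _,a,q in bl]
        for p,a,q in blobs((H>4)&(H<13)&(S>90)&(V>60),6):
            if any(cv2.pointPolygonTest(k,tuple(p),True)>-2 for k in hull): continue
            g=fr(n,p,.008)
            if -330<g[0]<300 and abs(g[1])<250: print(n,"cu",p,a,"pan",g,"t190",fr(n,p,.19),"rgb",im[int(p[1]),int(p[0])])
if __name__=="__main__":
    import sys;look(sys.argv[1])
E
python3 det.py d1
```

```text
top BLUE [([620.7, 134.1], 429, 'bin25', [187, -709], 'tray224', [138, -575]), ([317.6, 153.4], 102, 'bin25', [196, 24], 'tray224', [146, 27]), ([363.4, 156.0], 94, 'bin25', [181, -79], 'tray224', [133, -57])]
top cu [306.5, 146.0] 50 pan [220, 48] t190 [171, 46] rgb [123  76  54]
top cu [338.8, 149.5] 51 pan [205, -26] t190 [158, -15] rgb [124  77  54]
top cu [308.6, 165.9] 51 pan [173, 47] t190 [131, 46] rgb [125  78  53]
top cu [355.2, 176.5] 30 pan [138, -57] t190 [103, -41] rgb [80 49 35]
top cu [290.2, 206.7] 37 pan [83, 97] t190 [56, 88] rgb [134  81  58]
top cu [374.5, 323.0] 8 pan [-196, -67] t190 [-178, -50] rgb [85 42 27]
top cu [385.5, 322.0] 6 pan [-197, -92] t190 [-178, -71] rgb [85 43 28]
top cu [352.5, 325.5] 20 pan [-197, -18] t190 [-179, -8] rgb [131  57  46]
top cu [316.0, 329.0] 51 pan [-197, 64] t190 [-179, 60] rgb [103  53  35]
top cu [385.0, 329.0] 9 pan [-212, -90] t190 [-191, -69] rgb [104  52  33]
top cu [376.0, 330.0] 7 pan [-212, -69] t190 [-192, -52] rgb [104  52  34]
top cu [346.5, 333.0] 8 pan [-212, -3] t190 [-192, 4] rgb [163  85  56]
top cu [358.5, 332.0] 12 pan [-213, -30] t190 [-192, -18] rgb [164  82  57]
top cu [325.0, 335.0] 9 pan [-212, 46] t190 [-191, 45] rgb [164  85  58]
top cu [335.0, 334.0] 9 pan [-212, 23] t190 [-191, 26] rgb [164  84  56]
top cu [305.5, 336.8] 26 pan [-212, 89] t190 [-191, 81] rgb [165 121  58]
scene BLUE []
scene cu [251.0, 241.8] 16 pan [-135, -82] t190 [-21, -105] rgb [77 53 40]
scene cu [365.4, 282.1] 74 pan [76, 98] t190 [149, 39] rgb [147  92  67]
scene cu [377.6, 308.5] 77 pan [141, 89] t190 [201, 32] rgb [147  93  66]
scene cu [342.7, 315.0] 82 pan [120, 17] t190 [184, -26] rgb [149  93  65]
scene cu [316.5, 328.0] 86 pan [120, -45] t190 [184, -76] rgb [152  96  72]
scene cu [372.3, 349.4] 72 pan [212, 33] t190 [258, -13] rgb [167 105  75]
scene cu [334.6, 369.8] 104 pan [213, -53] t190 [259, -82] rgb [142  90  65]
```

>>> {"fn": "jog_arm", "kwargs": {"motion": [[0, 0.002, -0.0035, 0, 0, 0, -1], [0, 0.0025, -0.0035, 0, 0, 0, -1], [0, 0, 0, 0, 0, 0, -1], [0, 0, 0, 0, 0, 0, -1], [0, 0, 0, 0, 0, 0, -1]]}}

```text
time_s: 27.1
ee_pos: [0.5325, -0.2028, 0.2267]
eef_rot: [3.14, 0.001, 1.673]
force: [-5.9, -0.6, 6.0]
grip_width: 0.0135
grip_force: 25.0
```

```bash
sed -i 's/(H>95)&(H<115)&(S>90)&(V>50),80/(im[...,2].astype(int)-im[...,0]>12)\&(V>35)\&(S>60),100/' det.py; python3 det.py d2 | grep -v "pan \[-1[3-9]\|pan \[-2"
```

```text
top BLUE [([620.9, 139.4], 694, 'bin25', [174, -707], 'tray224', [128, -573]), ([351.6, 160.8], 1044, 'bin25', [172, -51], 'tray224', [126, -35]), ([308.8, 168.1], 942, 'bin25', [164, 47], 'tray224', [119, 46])]
top cu [350.5, 135.1] 26 pan [236, -56] t190 [185, -40] rgb [133  80  56]
top cu [355.7, 178.2] 12 pan [134, -58] t190 [99, -42] rgb [72 43 32]
top cu [290.1, 206.4] 42 pan [83, 97] t190 [56, 88] rgb [130  80  59]
scene BLUE [([63.8, 40.2], 11189, 'bin25', [-1101, -318], 'tray224', [-762, -292]), ([366.0, 296.8], 1148, 'bin25', [113, 76], 'tray224', [186, 15]), ([325.6, 321.8], 1182, 'bin25', [123, -25], 'tray224', [193, -64])]
scene cu [226.1, 186.5] 10 pan [-313, -73] t190 [-164, -98] rgb [90 40 25]
scene cu [372.5, 349.9] 61 pan [213, 33] t190 [259, -13] rgb [169 108  77]
scene cu [334.6, 369.7] 105 pan [213, -53] t190 [259, -82] rgb [141  87  62]
```

Run:
```python
import cv2,numpy as np
a=cv2.imread("pics/d2_scene.png")[195:400,225:425];b=cv2.imread("pics/d2_top.png")[110:270,265:405]
a=cv2.resize(a,None,fx=2.2,fy=2.2,interpolation=cv2.INTER_CUBIC);b=cv2.resize(b,None,fx=2.5,fy=2.5,interpolation=cv2.INTER_CUBIC)
c=np.zeros((460,800,3),np.uint8);c[:a.shape[0],:a.shape[1]]=a;c[:b.shape[0],445:445+b.shape[1]]=b;cv2.imwrite("pics/v14.png",np.clip(c*1.4,0,255).astype(np.uint8))
```

```text
(no output)
```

View pics/v14.png

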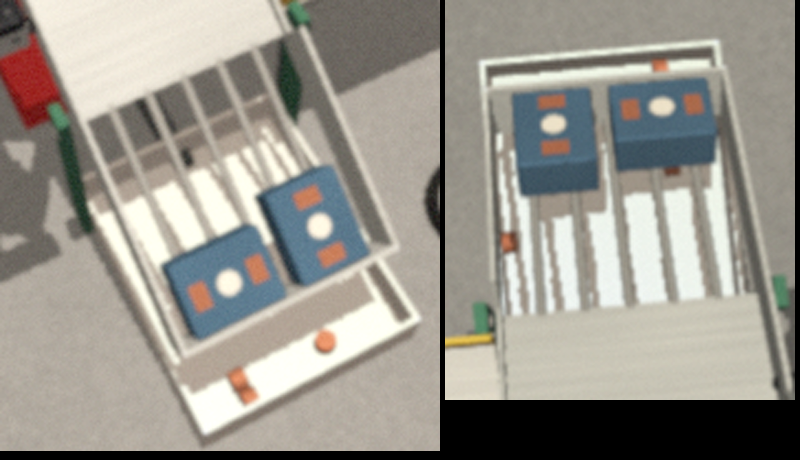

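The scene crop shows slugs in the pan at (325,341) and a double lump at (238,378)/(248,393). The top crop shows slugs at (672,168) and (509,242) and a sliver at (660,65). Both holders are against the far wall. I'll confirm the slug heights by combining the two cameras.

Run:
```python
from h import *
f=np.load("f.npy")
P=lambda n,q:proj(n,F(f,q))[0].round(1)
for q in[(134,-58,8),(83,95,8),(213,33,8),(213,-53,8)]: print(q,"scene",P("scene",q),"top",P("top",q))
im=cv2.imread("pics/d2_scene.png")[360:380,325:345,::-1].astype(int);m=(im[...,0]-im[...,2]>45)
print("\n".join("".join("#" if v else "." for v in r) for r in m))
# s9 candidates: D = top(355.3,176.5) with scene (315,337); E = top(290.5,206.6) with scene (366.7,283)
for t,s_ in[((355.5,177.),(315,337)),((290.3,206.6),(366.7,283)),((290.3,206.6),(348,220))]:
    r=least_squares(lambda w:np.r_[proj("top",w)[0]-t,proj("scene",w)[0]-s_],[.6,0,.1]);d=r.x[:2]-f[:2];c,s=np.cos(f[2]),np.sin(f[2])
    print(t,s_,"frame",(c*d[0]+s*d[1])*1000,(-s*d[0]+c*d[1])*1000,r.x[2]*1000,"cost",r.cost)
```

```text
(134, -58, 8) scene [314.  336.7] top [355.9 178.4]
(83, 95, 8) scene [366.  285.2] top [291.2 206.5]
(213, 33, 8) scene [372.4 349.8] top [313.1 148.3]
(213, -53, 8) scene [334.7 369.7] top [350.3 145. ]
....................
....................
........##..........
......#####.........
....#######.........
....########........
....########........
.....#######........
.....########.......
......#######.......
......#######.......
.......########.....
........########....
.........########...
.........########...
..........#######...
..........######....
...........####.....
............#.......
....................
(355.5, 177.0) (315, 337) frame 136.6333866164352 -57.01986390686655 11.45512090362654 cost 0.0012186599510140583
(290.3, 206.6) (366.7, 283) frame 81.94330230692472 96.70676467618202 15.223904341785964 cost 0.0015255805799270546
(290.3, 206.6) (348, 220) frame 45.10945054304954 74.75005694150919 225.10109099895365 cost 46.12961570936496
```

All five slugs are in the pan: two at (213,−53), and one each at (213,33), (134,−58) and (83,97). The holders are on the tray, so now I'll lower the handle.

>>> {"fn": "jog_arm", "kwargs": {"motion": [[0, -0.002, 0.004, 0, 0, 0, -1], [0, -0.0025, 0.0038, 0, 0, 0, -1], [0, -0.0026, 0.0037, 0, 0, 0, -1], [0, -0.0026, 0.0037, 0, 0, 0, -1], [0, -0.0022, 0.004, 0, 0, 0, -1]]}}

```text
time_s: 27.7
ee_pos: [0.5222, -0.204, 0.2101]
eef_rot: [3.134, 0.003, 1.673]
force: [-2.6, 2.5, 22.0]
grip_width: 0.0131
grip_force: 25.0
```

>>> {"fn": "jog_arm", "kwargs": {"motion": [[0, -0.002, 0.004, 0, 0, 0, -1], [0, -0.0019, 0.0042, 0, 0, 0, -1], [0, -0.0018, 0.0043, 0, 0, 0, -1], [0, -0.0015, 0.0044, 0, 0, 0, -1], [0, -0.0014, 0.0045, 0, 0, 0, -1]]}}

```text
time_s: 28.2
ee_pos: [0.5139, -0.2048, 0.1881]
eef_rot: [3.135, 0.003, 1.673]
force: [-0.1, 3.9, 18.9]
grip_width: 0.0132
grip_force: 25.0
```

>>> {"fn": "jog_arm", "kwargs": {"motion": [[0, -0.001, 0.0045, 0, 0, 0, -1], [0, -0.0005, 0.0045, 0, 0, 0, -1], [0, -0.0019, 0, 0.1, 0, 0, -1], [0, 0, 0, 0, 0, 0, -1], [0, 0, 0, 0, 0, 0, -1]]}}

```text
time_s: 28.7
ee_pos: [0.5102, -0.2053, 0.178]
eef_rot: [-3.046, 0.002, 1.673]
force: [0.4, -0.1, 11.2]
grip_width: 0.0132
grip_force: 25.0
```

>>> {"fn": "jog_arm", "kwargs": {"motion": [[0, 0, 0.0046, 0, 0, 0, -1], [0, 0, 0.0046, 0, 0, 0, -1], [0, 0.0003, 0.0046, 0, 0, 0, -1], [0, 0.0004, 0.0045, 0, 0, 0, -1], [0, 0.0008, 0.0045, 0, 0, 0, -1]]}}

```text
time_s: 29.2
ee_pos: [0.5091, -0.2054, 0.1556]
eef_rot: [-3.046, 0.002, 1.673]
force: [-5.3, 1.2, 15.7]
grip_width: 0.0135
grip_force: 25.0
```

>>> {"fn": "jog_arm", "kwargs": {"motion": [[0, 0.0009, 0.0045, 0, 0, 0, -1], [0, 0, 0, 0, 0, 0, -1], [0, 0, 0, 0, 0, 0, -1], [0, 0, 0, 0, 0, 0, -1], [0, 0, 0, 0, 0, 0, -1]]}}

```text
time_s: 29.7
ee_pos: [0.5095, -0.2053, 0.1501]
eef_rot: [-3.045, 0.002, 1.673]
force: [-1.6, 1.3, 8.1]
grip_width: 0.0133
grip_force: 25.0
```

>>> {"fn": "jog_arm", "kwargs": {"motion": [[0, 0.0013, 0.0044, 0, 0, 0, -1], [0, 0.0013, 0.0043, 0, 0, 0, -1], [0, 0, 0, 0, 0, 0, -1], [0, 0, 0, 0, 0, 0, -1], [0, 0, 0, 0, 0, 0, -1]]}}

```text
time_s: 30.2
ee_pos: [0.5109, -0.2051, 0.141]
eef_rot: [-3.045, 0.001, 1.673]
force: [-3.3, 0.5, 7.5]
grip_width: 0.0131
grip_force: 25.0
```

>>> {"fn": "jog_arm", "kwargs": {"motion": [[0, 0.0017, 0.0043, 0, 0, 0, -1], [0, 0.0017, 0.0042, 0, 0, 0, -1], [0, 0, 0, 0, 0, 0, -1], [0, 0, 0, 0, 0, 0, -1], [0, 0, 0, 0, 0, 0, -1]]}}

```text
time_s: 30.7
ee_pos: [0.5133, -0.2049, 0.1317]
eef_rot: [-3.044, 0.001, 1.673]
force: [-2.0, -0.5, 4.9]
grip_width: 0.0132
grip_force: 25.0
```

```bash
python3 det.py d3 | grep -v "pan \[-1[3-9]\|pan \[-2"
```

```text
top BLUE [([620.9, 139.6], 693, 'bin25', [173, -707], 'tray224', [127, -573]), ([366.1, 300.3], 1088, 'bin25', [-143, -52], 'tray224', [-132, -36]), ([321.5, 306.2], 933, 'bin25', [-147, 47], 'tray224', [-135, 46])]
top cu [354.0, 145.5] 6 pan [211, -61] t190 [164, -45] rgb [133  92  73]
top cu [316.3, 146.8] 13 pan [216, 25] t190 [168, 28] rgb [146  92  68]
top cu [356.2, 175.7] 18 pan [140, -59] t190 [104, -43] rgb [135  85  63]
top cu [290.4, 206.4] 41 pan [83, 97] t190 [56, 88] rgb [139  85  61]
scene BLUE [([71.2, 40.1], 12349, 'bin25', [-1090, -297], 'tray224', [-753, -276]), ([270.8, 188.2], 1389, 'bin25', [-243, 19], 'tray224', [-92, -29])]
scene cu [248.8, 177.1] 55 pan [-315, -11] t190 [-165, -49] rgb [104  56  32]
scene cu [368.4, 283.9] 37 pan [83, 101] t190 [154, 42] rgb [150  95  69]
scene cu [316.3, 336.9] 48 pan [137, -54] t190 [197, -83] rgb [165 106  76]
scene cu [372.5, 350.0] 60 pan [213, 33] t190 [259, -13] rgb [171 110  79]
scene cu [334.9, 370.4] 95 pan [214, -53] t190 [260, -82] rgb [127  78  55]
```

>>> {"fn": "jog_arm", "kwargs": {"motion": [[0, 0.0021, 0.0041, 0, 0, 0, -1], [0, 0.0022, 0.004, 0, 0, 0, -1], [0, 0, 0, 0, 0, 0, -1], [0, 0, 0, 0, 0, 0, -1], [0, 0, 0, 0, 0, 0, -1]]}}

```text
time_s: 31.3
ee_pos: [0.5164, -0.2046, 0.1226]
eef_rot: [-3.043, 0.001, 1.673]
force: [-3.9, -1.7, 5.7]
grip_width: 0.0133
grip_force: 25.0
```

>>> {"fn": "jog_arm", "kwargs": {"motion": [[0, 0, 0, 0, 0, 0, -1], [0, 0, 0, 0, 0, 0, -1], [0, 0, 0, 0, 0, 0, -1], [0, 0, 0, 0, 0, 0, -1], [0, 0, 0, 0, 0, 0, -1]]}}

```text
time_s: 31.8
ee_pos: [0.5164, -0.2046, 0.1226]
eef_rot: [-3.043, 0.001, 1.673]
force: [-2.7, -2.1, 6.2]
grip_width: 0.0132
grip_force: 25.0
```

```bash
python3 det.py d4 | grep BLUE
```

```text
top BLUE [([620.9, 139.4], 693, 'bin25', [174, -707], 'tray224', [128, -573]), ([336.0, 365.3], 1108, 'bin25', [-279, 28], 'tray224', [-244, 30])]
scene BLUE [([71.4, 40.1], 12380, 'bin25', [-1089, -296], 'tray224', [-753, -275]), ([261.3, 184.1], 895, 'bin25', [-266, 4], 'tray224', [-110, -41])]
```

Run:
```python
from h import *
f=np.load("f.npy")
P=lambda n,q:proj(n,F(f,q))[0].round(1)
for q in[(-279,28,42),(-279,-60,42),(-160,-50,42),(-225,-60,42),(-181,-105,240),(-181,105,240),(-181,105,172),(-181,-105,172)]: print(q,"scene",P("scene",q),"top",P("top",q))
def show(n,y0,y1,x0,x1,st):
    im=cv2.imread(f"pics/d4_{n}.png")[y0:y1:st,x0:x1:st,::-1].astype(int);r,g,b=im[...,0],im[...,1],im[...,2]
    ch=np.full(r.shape,".");ch[(r+g+b)<120]="k";ch[b-r>6]="B";ch[r-b>35]="r";ch[(r-b>50)&(g-b>25)]="y";ch[(r+g+b)>390]="w"
    print(n,y0,x0);print("\n".join("".join(q) for q in ch))
show("top",290,400,280,425,2);show("scene",130,240,200,340,2)
```

```text
(-279, 28, 42) scene [267.5 172.3] top [336.1 366.7]
(-279, -60, 42) scene [234.  185.6] top [376.5 362.6]
(-160, -50, 42) scene [257.7 220.3] top [366.6 308.5]
(-225, -60, 42) scene [242.7 201.7] top [374.1 337.9]
(-181, -105, 240) scene [215.1 165.5] top [408.1 323.9]
(-181, 105, 240) scene [312.3 128.2] top [290.8 335.5]
(-181, 105, 172) scene [312.9 151.2] top [293.  331.4]
(-181, -105, 172) scene [221.5 187.4] top [402.  320.7]
top 290 280
wwwww...wwwwwwwwwwwwwwwwwwwwwwwwwwwwwwwwwwwwwwwww........kk..............
wwwww...wwwwwwwwwwwwwwwwwwwwwwwwwwwwwwwwwwwwwwwww........kkkkkkkkkkkkkkk.
wwwww....wwwwwwwwwwwwwwwwwwwwwwwwwwwwwwwwwwwwwwww.......kkkkkkkkkkkkkkkkk
wwwww....wwwwwwwwwwwwwwwwwwwwwwwwwwwwwwwwwwwwwwww.......kkkkkkkkkkkk..kkk
wwwww...wwwwwwwwwwwwwwwwwwwwwwwwwwwwwwwwwwwwwwww.......kkk..kkk..k....kkk
wwwww.r.wwwwwwwwwwwwwwwwwwwwwwwwwwwwwwwwwwwwwwww.......kk.kkk............
wwwww.r..wwwwwwwwwwwwwwwwwwwwwwwwwwwwwwwwwwwww...rrrrr.kkkkk.............
wwwww.r..wwwwwwwwwwwwwwwwwwwwwwwwww.rrrrrrrrrrrrrrrrrrkkkkk..............
wwwww.r..wwwwwwwwwwwwwwwwrrrrrrrrrrrrrrrrrrrrrrrrrrrrr.kkkk
[... 6637 characters left out ...]
kk..kkkkrr........wwwwwwwwwwwwwwwwwwwwwwwwwwwwwwwwwwwwww.....
kkkkkkkkkkkk.kkk.rr....w..wwwwwwwwwwwwwwwwwwwwwwwwwwwwwwwwwww.........
kkkkkkkkkkkkkkkk.rr.....wwwwwwwwwwwwwwwwwwwwwwwwwwwwwwwwwwww..........
kkkk.kkkkkkkkkkkkrrr.....wwwwwwwwwwwwwwwwwwwwwwwwwwwwwwwww............
kkk.rkkkkBkkkkkkkrrrkk...wwwwwwwwwwwwwwwwwwwwwwwwwwwwwww..............
kkkkr.kkkkkk.rrkkkkkkk....wwwwwwwwwwwwwwwwwwwwwwwwwww.................
kkkkkrkkk.....kkkkkkkkk....wwwwwwwwwwwwwwwwwwwwwwww...................
k..kkr.......kkkkkkk..r.....wwwwwwwwwwwwwwwwwwwww.....................
....k........kkkkkkk..rr.....wwwwwwwwwwwwwwww.........................
...............kkk....rrr....wwwwwwwwwwwwwww..........................
```

Both holders lie side by side at the robot's end of the bin, around (−279, 28) and (−270, −40) in frame mm. Setting the tray level again.

>>> {"fn": "jog_arm", "kwargs": {"motion": [[0, -0.0022, -0.004, 0, 0, 0, -1], [0, -0.0021, -0.0041, 0, 0, 0, -1], [0, -0.0017, -0.0042, 0, 0, 0, -1], [0, -0.0017, -0.0043, 0, 0, 0, -1], [0, -0.0013, -0.0043, 0, 0, 0, -1]]}}

```text
time_s: 32.4
ee_pos: [0.5103, -0.205, 0.1433]
eef_rot: [-3.045, 0.001, 1.673]
force: [11.0, -3.1, -7.4]
grip_width: 0.0132
grip_force: 25.0
```

>>> {"fn": "jog_arm", "kwargs": {"motion": [[0, -0.0013, -0.0044, 0, 0, 0, -1], [0, -0.0009, -0.0045, 0, 0, 0, -1], [0, -0.0008, -0.0045, 0, 0, 0, -1], [0, -0.0004, -0.0045, 0, 0, 0, -1], [0, -0.0003, -0.0046, 0, 0, 0, -1]]}}

```text
time_s: 32.9
ee_pos: [0.5088, -0.205, 0.1657]
eef_rot: [-3.044, 0.0, 1.673]
force: [10.1, -3.5, -11.1]
grip_width: 0.0133
grip_force: 25.0
```

>>> {"fn": "jog_arm", "kwargs": {"motion": [[0, 0, -0.0046, 0, 0, 0, -1], [0, 0, -0.0046, 0, 0, 0, -1], [0, 0, 0, 0, 0, 0, -1], [0, 0, 0, 0, 0, 0, -1], [0, 0, 0, 0, 0, 0, -1]]}}

```text
time_s: 33.4
ee_pos: [0.5097, -0.205, 0.1755]
eef_rot: [-3.044, 0.001, 1.673]
force: [7.7, -1.7, -3.2]
grip_width: 0.0132
grip_force: 25.0
```

>>> {"fn": "jog_arm", "kwargs": {"motion": [[0, 0, 0, 0, 0, 0, 1], [0, 0, 0, 0, 0, 0, 1], [0, 0, 0, 0, 0, 0, 1], [0, 0, 0, 0, 0, 0, 1], [0, 0, 0, 0, 0, 0, 1]]}}

```text
time_s: 33.9
ee_pos: [0.5086, -0.205, 0.1753]
eef_rot: [-3.042, -0.0, 1.673]
force: [-0.5, -0.4, -0.1]
grip_width: 0.0501
grip_force: 0.0
```

>>> {"fn": "jog_arm", "kwargs": {"motion": [[0, 0, 0, 0, 0, 0, 1], [0, 0, -0.03, 0, 0, 0, 1], [0, 0, -0.04, 0, 0, 0, 1], [0, 0, -0.04, 0, 0, 0, 1], [0, 0, -0.04, 0, 0, 0, 1]]}}

```text
time_s: 34.4
ee_pos: [0.5234, -0.2034, 0.3262]
eef_rot: [-3.042, -0.0, 1.673]
force: [1.1, -0.1, 0.3]
grip_width: 0.0898
grip_force: 0.0
```

>>> {"fn": "jog_arm", "kwargs": {"motion": [[0, -0.03, -0.02, 0, 0, 0, 1], [0, -0.03, -0.02, 0, 0, 0, 1], [0, -0.03, -0.02, 0, 0, 0, 1], [0, 0, 0, 0, 0, 0, 1], [0, 0, 0, 0, 0, 0, 1]]}}

```text
time_s: 34.9
ee_pos: [0.4403, -0.2121, 0.3934]
eef_rot: [-3.043, 0.001, 1.672]
force: [0.2, -0.3, -1.5]
grip_width: 0.0944
grip_force: 0.0
```

```bash
python3 det.py d5 | grep -v "pan \[-1[3-9]\|pan \[-2"
python3 - <<'E'
from h import *
f=np.load("f.npy")
for n in("top","scene"):
    im=cv2.imread(f"pics/d5_{n}.png")[:,:,::-1];h=cv2.cvtColor(np.ascontiguousarray(im),cv2.COLOR_RGB2HSV)
    m=((h[...,0]>4)&(h[...,0]<22)&(h[...,1]>90)&(h[...,2]>50)).astype(np.uint8)
    if n=="top": m[:, :440]=0;m[:240]=0;m[350:]=0;m[:,520:]=0
    else: m[:,:110]=0;m[:,200:]=0;m[:220]=0;m[335:]=0
    q=np.argwhere(m)[:,::-1].astype(np.float32);print(n,len(q),q.mean(0),cv2.minAreaRect(q),ray(n,q.mean(0),.045),"pred",proj(n,[.479,-.3645,.045]))
# tray tilt: brightness profile of far wall top, left corner predictions (scene) vs level picture s1-time: compare with d5 by edge search
im=cv2.imread("pics/d5_scene.png",0).astype(float)
for y in(-60,0,60):
    best=[]
    for t in np.arange(-.3,.31,.02):
        a=proj("scene",F(f,T(t,(205,y,229))))[0];b=proj("scene",F(f,T(t,(212,y,222))))[0];cpt=proj("scene",F(f,T(t,(190,y,229))))[0]
        best.append((round(float(t),2),int(im[int(round(a[1])),int(round(a[0]))])))
    print(y,best)
E
```

```text
top BLUE [([620.9, 139.5], 694, 'bin25', [174, -707], 'tray224', [127, -573]), ([346.8, 366.9], 1679, 'bin25', [-285, 4], 'tray224', [-249, 11])]
top cu [351.7, 141.1] 70 pan [222, -57] t190 [173, -41] rgb [83 51 35]
top cu [315.9, 146.8] 18 pan [216, 26] t190 [168, 29] rgb [121  86  69]
top cu [355.2, 175.8] 32 pan [140, -57] t190 [104, -41] rgb [135  83  58]
top cu [290.4, 206.5] 40 pan [83, 97] t190 [56, 88] rgb [137  84  60]
scene BLUE [([52.8, 43.3], 9052, 'bin25', [-1103, -353], 'tray224', [-763, -319]), ([172.6, 33.8], 421, 'bin25', [-959, 0], 'tray224', [-651, -44])]
scene cu [304.2, 154.8] 6 pan [-316, 145] t190 [-166, 77] rgb [87 58 27]
scene cu [290.1, 160.4] 28 pan [-315, 105] t190 [-166, 44] rgb [122  64  45]
scene cu [222.5, 187.5] 6 pan [-315, -82] t190 [-165, -106] rgb [86 47 18]
scene cu [368.7, 282.0] 46 pan [79, 104] t190 [151, 44] rgb [152  97  70]
scene cu [372.4, 349.5] 67 pan [212, 33] t190 [258, -13] rgb [163 104  75]
scene cu [334.8, 370.1] 99 pan [214, -53] t190 [259, -82] rgb [122  73  49]
top 7 [456.7143  280.14285] ((455.9615783691406, 280.19232177734375)
[... 861 characters left out ...]
, (-0.14, 179), (-0.12, 179), (-0.1, 179), (-0.08, 174), (-0.06, 171), (-0.04, 144), (-0.02, 90), (0.0, 78), (0.02, 75), (0.04, 76), (0.06, 77), (0.08, 74), (0.1, 75), (0.12, 107), (0.14, 141), (0.16, 166), (0.18, 176), (0.2, 180), (0.22, 179), (0.24, 180), (0.26, 180), (0.28, 182), (0.3, 181)]
60 [(-0.3, 72), (-0.28, 82), (-0.26, 104), (-0.24, 108), (-0.22, 117), (-0.2, 120), (-0.18, 119), (-0.16, 119), (-0.14, 118), (-0.12, 119), (-0.1, 124), (-0.08, 146), (-0.06, 157), (-0.04, 150), (-0.02, 95), (0.0, 82), (0.02, 75), (0.04, 77), (0.06, 77), (0.08, 79), (0.1, 83), (0.12, 88), (0.14, 101), (0.16, 114), (0.18, 126), (0.2, 148), (0.22, 168), (0.24, 163), (0.26, 154), (0.28, 104), (0.3, 104)]
```

Run:
```python
from h import *
r=[]
for n in("scene0","d4_scene","d5_scene"):
    im=cv2.imread(f"pics/{n}.png");h=cv2.cvtColor(im,cv2.COLOR_BGR2HSV)
    m=((h[...,0]>4)&(h[...,0]<22)&(h[...,1]>90)&(h[...,2]>50)).astype(np.uint8);m[:,:110]=0;m[:,200:]=0;m[:220]=0;m[335:]=0
    q=np.argwhere(m)[:,::-1].astype(np.float32);w=ray("scene",q.mean(0),.045);r.append(w);print(n,len(q),cv2.minAreaRect(q),w)
off=r[0]-[.4585,-.355,.045];c=r[-1]-off;print("now",c,"to mat",np.hypot(*(c[:2]-[.478,-.3625])))
ok=np.hypot(*(c[:2]-[.478,-.3625]))<.04
if ok: print(ctrl.hand_in())
```

```text
scene0 1125 ((153.76809692382812, 267.1179504394531), (54.625831604003906, 23.093006134033203), 68.74949645996094) [ 0.47095778 -0.3519167   0.045     ]
d4_scene 1199 ((158.80715942382812, 257.26458740234375), (46.92910385131836, 92.6927261352539), 17.311647415161133) [ 0.48957013 -0.36097242  0.045     ]
d5_scene 1185 ((151.6244354248047, 276.3484191894531), (55.024627685546875, 23.54354476928711), 70.34617614746094) [ 0.48931295 -0.36133695  0.045     ]
now [ 0.47685517 -0.36442025  0.045     ] to mat 0.0022356226675928426
the job is handed in; nothing more can be done
None
```

I handed the job in; by my last camera check all five slugs were in the white pan, both fuse holders in the red bin, the tray level to about 0.03 rad, and the scraper upright about 2 mm from the mat's centre, but no verdict came back.

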